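# Ready the countersink over the drilled hole

### The arm

A 6-joint arm with a two-finger parallel gripper is mounted at the origin on the work surface. World frame = base frame: x ahead of the robot, y to its left, z up, the work surface at z = 0. Lengths are in mm, angles in rad, forces in N, time in s.
With the tool pointing down it reaches from about 300 to 775 mm from the base axis. Payload 14.6 kg.
Tool frame: the origin (TCP) lies at the very end of the fingers, on their centre line; the grasp point (between the pads) lies 19 mm behind it; z points along the fingers, y is the line along which they close (so a half turn about z gives the same grasp; the last joint's range is limited). The gripper opens to 94 mm and grips with 3 to 60 N. Pads are 16 mm wide; open, the fingers measure 119 mm over their backs; the gripper's body (75 mm by 177 mm) begins 78 mm behind the grasp point.
Start: joints at [-1.182, 0.3, 1.521, -0, 1.321, -0.067], TCP at [242.091, -493.843, 205.446] pointing down, gripper open.
Joint ranges: [-3.03, 3.03], [-0.79, 2.21], [0.23, 2.52], [-1.04, 4.18], [0, 3.07], [-2.55, 2.55]. Speed limits (rad/s): [2.22, 2.22, 2.57, 3.14, 3.14, 3.14].

### API

Orientations are given as [roll, pitch, yaw] about the fixed x, y, z axes, in that order (R = Rz(yaw) Ry(pitch) Rx(roll)).
In Python, from cell import manip, camera, get_calibration gives the robot as it stands.
- The arm moves only by the tool arm_command, never from a script. Its argument "targets" is a list of rows, each an object of numbers: "hand": the opening, from -1 (shut) to 1 (fully open), so that 0 is half open; "x", "y", "z": the shift along the tool's x, y, z in m; "yaw": the turn about the tool's z in rad. In form: [{"hand": .., "x": .., "y": .., "z": .., "yaw": ..}, ...]. A call has 1 to 10 rows; each row shifts and turns the commanded pose from where the row before left it, along the tool's axes as they then stand; what a row does not reach is not made up. A row lasts 1/10 s, in which the tool goes at most 50 mm and 8.59 degrees, less where a joint would pass 70% of its speed; a pose out of reach is approached as far as the arm can. A call is refused whole if a number of a shift passes 0.05 or a number of a turn 0.15, either way. A call with a gripper value outside its range is refused whole. The fingers move at their own pace and stop on an object; "newtons" is the grip in N (left out, the last holds). Time passes only in rows, so rows that do not move let the fingers close. It gives the time, the measured TCP pose, the force, the opening and the grip force at its end, in the units of the state.
- manip.read_state(): the state, without advancing time (a new reading comes with each control period).
- camera(name): name is "side" or "top" or "wrist"; returns the picture (384x512x3 uint8, red, green, blue); there is no depth.
- get_calibration(name): a dict with "K" (3x3 intrinsics, pixels), "cam_to_world" (4x4, takes a point from camera to world coordinates). Camera axes: x right, y up, looking along -z (the intrinsics and any distortion apply to the point x, -y, -z); pixel columns grow to the right and rows downward; lengths in mm; the calibration is good to about 2 mm. A picture is of the moment at which its call begins: read the wrist's pose just before it. get_calibration takes no time and is no camera call; for the wrist camera it gives the pose at the moment of the call.
- manip.sign_off(): hands the job in; it is judged then, once.
The state is a dict: "clock": time; "joints": joint angles; "qd": joint speeds; "effort": joint torques, N m; "eef_pos": TCP position; "eef_rot": TCP orientation; "wrist_force": force on the tool from outside, world axes, zero at the start; "moment": the same for the moment, N m; "finger_gap": finger opening in mm; "finger_force": force on a finger pad.
Only numpy, scipy, OpenCV 4.12 (cv2) and the standard library are available. Lean on these libraries where they do the work, as an engineer would, in place of code of your own. Each camera call takes 0.05 s, during which the arm holds its last target. There are 200 camera calls.

### The job

Draw the hand countersink - the tool whose handle ends in a round knob - out of the slanted tool stand, turn it upright with its cutting point straight down, and hold it ready over the large middle hole of the block clamped in the vise, the point about 30 mm above the block and never touching the block or the vise. Finish while still holding it there steadily in the gripper; leave the other two tools in the stand and do not disturb the can or the steel offcut.

Things in the scene. Friction and masses are not known exactly. Their poses are not given: they have to be found in the camera images.
- countersink_center (a point): The middle of the hand countersink's black handle, on its axis; grip here. Its z axis runs along the tool from cutter to knob: z straight up means upright, point down. The handle is round, 26 mm in diameter, from 36 mm below to 16 mm above this point; above that, to 40 mm above it, is a knob 36 mm in diameter.
- countersink_tip (a point): The countersink's cutting point, 92 mm below countersink_center along the tool's axis; same axes. At first it is hidden in the socket.
- countersink: The whole countersink, about 160 g, 132 mm long, same axes. Origin at the middle of the handle's shoulder (29 mm across), which rests on the stand's slanted face, 42 mm below countersink_center. Below it the steel shank and cutter (20 mm across) reach 50 mm into the socket, loosely (1 mm all round), kept there only by weight.
- stand: Fixed wooden tool block on a steel base 130 x 250 mm, 92 mm high. Origin on the bench under its middle, z up. It leans 40 degrees: its upper face looks up and to -x. Three sockets, 22 mm square, 55 mm deep, in a row at y = -80, 0, 80 mm, are bored square to that face, so tools lean 40 to 45 degrees, handles towards -x, and come out along their axis. Which tool is where, and the side the stand is on, vary.
- vise: Fixed grey machine vise, 260 x 100 mm, its long side along its x axis, with a screw and a cross bar at its +x end, jaws 66 mm high, and an aluminium block (50 x 80 mm) clamped between them with its top 75 mm above the bench. Origin on the bench under the middle of the block, z up.
- hole (a point): Centre of the mouth of the large (14 mm) middle hole of the clamped block, in the block's top face, 75 mm above the bench; z up. Two 6 mm holes lie 26 mm to either side of it along y.
- nutdriver_center (a point): Bystander in the stand: a nut driver with a square black handle 26 mm wide and 60 mm long; this point is the handle's middle, 30 mm above the slanted face.
- scriber_center (a point): Bystander in the stand: a scriber with a slim round black handle 16 mm in diameter and 50 mm long on a 27 mm collar; this point is 27 mm above the slanted face.
- can: Bystander: a closed metal can, 52 mm in diameter and 120 mm high, standing on the bench; origin under its middle.
- offcut: Bystander: a flat steel offcut 30 x 120 x 12 mm lying on the bench; origin at the middle of its underside.

How it is judged:
By the outcome, as a careful person would: the job done as asked, in the order asked, and still so for the second after the job is handed in, while the arm keeps its last pose, push and grip.
It also fails if it takes over 42 s, if anything falls off the work surface, if the arm or the gripper's body presses on something with over 40 N, if the wrist force passes 120 N, or if a joint passes its speed limit or range.

## Working session

There is one attempt and no reset: what is moved stays moved. The work goes in short steps, Python scripts to look and compute and a tool call to move; the robot and the scene stay as the last step left them, time stands still between calls to the robot, and variables do not carry over. Pictures are saved under pics/ and viewed, at most 10 in all, crops included, and the job is handed in when it is done.

Besides the shell and the picture viewer there is one more tool, called as name(argument=value, ...), one argument or row to a line, values as JSON. arm_command: Moves the arm, as the interface text tells. Its arguments: {"type":"object","properties":{"targets":{"type":"array"},"newtons":{"type":"number"}},"required":["targets"]}

```bash
mkdir -p pics; ls; python3 - <<'E'
from cell import manip, camera, get_calibration
import cv2, numpy as np
print(manip.read_state())
for n in ("side","top"):
    im=camera(n); cv2.imwrite(f"pics/{n}0.png",im[:,:,::-1]); c=get_calibration(n); print(n,{k:np.round(v,3).tolist() if not isinstance(v,str) else v for k,v in c.items()})
c=get_calibration("wrist");print(c)
E
```

```text
pics
{'clock': 0.0, 'joints': array([-1.18158444e+00,  3.00472782e-01,  1.52160565e+00,  3.73439586e-05,
        1.32068211e+00, -6.66145197e-02]), 'qd': array([0.00173208, 0.00027741, 0.00081599, 0.00145064, 0.00050245,
       0.00070015]), 'effort': array([-7.69614617e-04, -5.31814742e+01, -3.52738738e+01,  7.06952135e-02,
        2.44734687e-02, -1.14033664e-04]), 'eef_pos': array([ 242.00953677, -493.59558515,  204.87501174]), 'eef_rot': array([-3.14042977e+00, -1.13831532e-04,  4.55817073e-01]), 'wrist_force': array([ 0.41805731,  0.85515216, -0.91978386]), 'moment': array([-0.02003532,  0.0252527 , -0.02763792]), 'finger_force': 0.0, 'finger_gap': 94.05575162388725}
side {'K': [[400.153, 0.0, 257.92], [0.0, 400.153, 194.213], [0.0, 0.0, 1.0]], 'cam_to_world': [[-0.796, 0.458, -0.396, 241.72], [-0.605, -0.58, 0.545, 487.381], [0.02, 0.673, 0.739, 757.198], [0.0, 0.0, 0.0, 1.0]]}
top {'K': [[404.84, 0.0, 256.44], [0.0, 404.84, 189.747], [0.0, 0.0, 1.0]], 'cam_to_world': [[0.024, 0.988, -0.151, 441.667], [-0.999, 0.019, -0.036, -25.629], [-0.033, 0.152, 0.988, 990.789], [0.0, 0.0, 0.0, 1.0]]}
{'K': array([[287.80961783,   0.        , 256.4460323 ],
       [  0.        , 287.80961783, 194.06683594],
       [  0.        ,   0.        ,   1.        ]]), 'cam_to_world': array([[ 4.38788490e-01,  8.60227367e-01,  2.59756691e-01,
         3.17467952e+02],
       [-8.98589939e-01,  4.20339813e-01,  1.25899017e-01,
        -4.56563400e+02],
       [-8.84298795e-04, -2.88657789e-01,  9.57431929e-01,
         3.84207378e+02],
       [ 0.00000000e+00,  0.00000000e+00,  0.00000000e+00,
         1.00000000e+00]])}
```

View pics/side0.png

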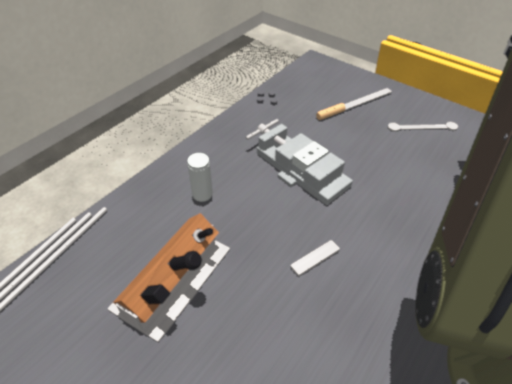

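View pics/top0.png

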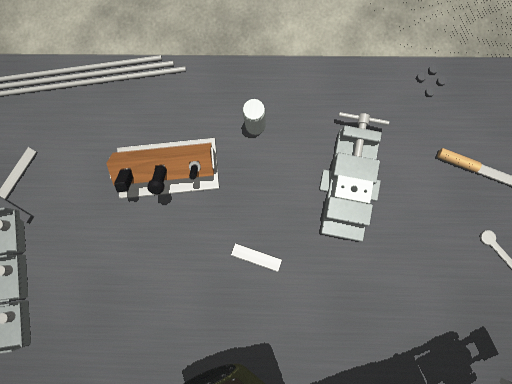

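The top view shows the countersink (round knob) in the middle socket at about (157,188) and the hole at (354,188). The side view has the knob at (193,260) and the hole at (311,153). Next I'll measure these points.

```bash
cat > h.py <<'E'
import numpy as np, cv2
from cell import manip, camera, get_calibration
def ray(n,p,c=None):
    c=c or get_calibration(n); K=c["K"]; T=np.array(c["cam_to_world"])
    d=np.linalg.inv(K)@[p[0],p[1],1]; d=T[:3,:3]@[d[0],-d[1],-d[2]]
    return T[:3,3],d/np.linalg.norm(d)
def plane(n,p,z,c=None):
    o,d=ray(n,p,c); return o+d*(z-o[2])/d[2]
def tri(r1,r2):
    A=np.array([r1[1],-r2[1]]).T; s=np.linalg.lstsq(A,r2[0]-r1[0],rcond=None)[0]
    a,b=r1[0]+s[0]*r1[1],r2[0]+s[1]*r2[1]; return (a+b)/2,np.linalg.norm(a-b)
E
python3 - <<'E'
from h import *
np.set_printoptions(precision=1,suppress=True)
t=cv2.imread("pics/top0.png"); s=cv2.imread("pics/side0.png")
def blobs(im,box,f,mn=4):
    x0,y0,x1,y1=box; m=f(im[y0:y1,x0:x1].astype(int)).astype(np.uint8)
    n,l,st,ce=cv2.connectedComponentsWithStats(m)
    return [(ce[i]+[x0,y0],st[i,4],st[i,:4]+[x0,y0,0,0]) for i in range(1,n) if st[i,4]>=mn]
dark=lambda a:a.max(2)<70
hs={}
for n,im,b in(("top",t,(336,178,372,200)),("side",s,(298,142,326,165))):
    print(n); 
    for c,a,_ in blobs(im,b,dark,2): print(c,a,plane(n,c,75))
wh=lambda a:a.min(2)>190
for c,a,bb in blobs(t,(100,130,230,210),wh,20): print("base",c,a,bb)
m=(t[130:210,100:230].astype(int).min(2)>190).astype(np.uint8)
r=cv2.minAreaRect(np.argwhere(m)[:,::-1].astype(np.float32)+[100,130]) if 0 else cv2.minAreaRect((np.argwhere(m)[:,::-1]+[100,130]).astype(np.float32))
bp=cv2.boxPoints(r); print(bp); w=np.array([plane("top",p,6) for p in bp]); print(w, w.mean(0)); 
e=[w[i]-w[(i+1)%4] for i in range(4)]; print([ (np.linalg.norm(v),np.degrees(np.arctan2(v[1],v[0]))) for v in e])
cv2.imwrite("pics/crop0.png",np.hstack([cv2.resize(t[130:210,100:230],None,fx=3,fy=3,interpolation=2)[:240,:390],cv2.resize(s[215:345,105:235],None,fx=3,fy=3,interpolation=2)[:240,:390]]))
print(tri(ray("top",(157,188)),ray("side",(193,260))))
E
```

```text
top
side
base [172.1 145.2] 429 [117 138  99  30]
base [194.7 185.3] 377 [169 173  50  20]
base [143.8 191.3] 80 [139 187  13   9]
base [122.6 194.2] 36 [119 192   8   5]
[[107.1 148.1]
 [213.9 137.4]
 [218.9 187.3]
 [112.1 198. ]]
[[691.6 391.    6. ]
 [723.4 120.4   6. ]
 [596.3 102.9   6. ]
 [564.5 368.2   6. ]] [644.  245.6   6. ]
[(np.float64(272.45317059331177), np.float64(96.70550839719428)), (np.float64(128.27667438046487), np.float64(7.814573574052345)), (np.float64(267.1354903101574), np.float64(-83.16537163262683)), (np.float64(129.09058964163253), np.float64(-169.829867844175))]
(array([575.4, 224.9, 121.1]), np.float64(2.6421186322997596))
```

View pics/crop0.png

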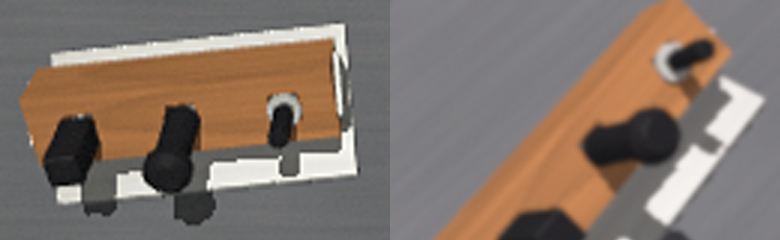

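The crop confirms the countersink is the middle tool, with its knob end near top (155,187). It triangulates to about (575,225,121), so the handle middle should be near (600,228,90). I'll go above it and look from close by.

arm_command(
  targets=[
    {"hand": 0.3, "yaw": 0.112, "x": 0, "y": 0, "z": 0},
    {"hand": 0.3, "yaw": 0.112, "x": 0, "y": 0, "z": 0},
    {"hand": 0.3, "yaw": 0.112, "x": 0, "y": 0, "z": 0},
    {"hand": 0.3, "yaw": 0, "x": 0.022, "y": -0.034, "z": 0},
    {"hand": 0.3, "yaw": 0, "x": 0.022, "y": -0.034, "z": 0},
    {"hand": 0.3, "yaw": 0, "x": 0.022, "y": -0.034, "z": 0},
    {"hand": 0.3, "yaw": 0, "x": 0.022, "y": -0.034, "z": 0},
    {"hand": 0.3, "yaw": 0, "x": 0.022, "y": -0.034, "z": 0},
    {"hand": 0.3, "yaw": 0, "x": 0.022, "y": -0.034, "z": 0},
    {"hand": 0.3, "yaw": 0, "x": 0.022, "y": -0.034, "z": 0},
  ],
)

```text
clock: 1.1
eef_pos: [366.8, -237.6, 205.3]
eef_rot: [-3.141, 0.0, 0.12]
wrist_force: [0.8, -0.7, 0.1]
finger_gap: 61.2
finger_force: 0.0
```

arm_command(
  targets=[
    {"hand": 0.3, "yaw": 0, "x": 0.022, "y": -0.034, "z": 0},
    {"hand": 0.3, "yaw": 0, "x": 0.022, "y": -0.034, "z": 0},
    {"hand": 0.3, "yaw": 0, "x": 0.022, "y": -0.034, "z": 0},
    {"hand": 0.3, "yaw": 0, "x": 0.022, "y": -0.034, "z": 0},
    {"hand": 0.3, "yaw": 0, "x": 0.022, "y": -0.034, "z": 0},
    {"hand": 0.3, "yaw": 0, "x": 0.022, "y": -0.034, "z": 0},
    {"hand": 0.3, "yaw": 0, "x": 0.022, "y": -0.034, "z": 0},
    {"hand": 0.3, "yaw": 0, "x": 0.022, "y": -0.034, "z": 0},
    {"hand": 0.3, "yaw": 0, "x": 0.022, "y": -0.034, "z": 0},
    {"hand": 0.3, "yaw": 0, "x": 0.022, "y": -0.034, "z": 0},
  ],
)

```text
clock: 2.1
eef_pos: [544.7, 126.4, 205.1]
eef_rot: [3.142, 0.001, 0.12]
wrist_force: [1.8, -0.5, 1.1]
finger_gap: 61.0
finger_force: 0.0
```

arm_command(
  targets=[
    {"hand": 0.3, "yaw": 0, "x": 0.022, "y": -0.033, "z": 0},
    {"hand": 0.3, "yaw": 0, "x": 0.022, "y": -0.033, "z": 0},
    {"hand": 0.3, "yaw": 0, "x": 0.022, "y": -0.033, "z": 0},
    {"hand": 0.3, "yaw": 0, "x": 0, "y": 0, "z": 0},
    {"hand": 0.3, "yaw": 0, "x": 0, "y": 0, "z": 0},
  ],
)

```text
clock: 2.6
eef_pos: [597.7, 231.2, 204.4]
eef_rot: [3.141, 0.002, 0.121]
wrist_force: [0.2, -0.1, -0.0]
finger_gap: 60.7
finger_force: 0.0
```

```bash
python3 - <<'E'
from h import *
s=manip.read_state(); print(s["clock"],s["eef_pos"],s["eef_rot"],s["finger_gap"])
im=camera("wrist"); cv2.imwrite("pics/w1.png",im[:,:,::-1])
cp=[(116.7,147.3),(215,138),(219,188.3),(119.3,197.7)]
w=np.array([plane("top",p,5) for p in cp]); print(w.round(1),w.mean(0)); 
for i in range(4):
    v=w[i]-w[(i+1)%4]; print(np.hypot(*v[:2]),np.degrees(np.arctan2(v[1],v[0])))
E
```

```text
2.6 [597.74038651 231.16264671 204.4388178 ] [3.14117449e+00 1.52615104e-03 1.20829725e-01] 60.67851139648862
[[694.3 366.9   5. ]
 [722.2 117.8   5. ]
 [594.  102.8   5. ]
 [565.7 350.5   5. ]] [644.05551042 234.51842974   5.        ]
250.70981616692686 96.39143922419224
129.06221691851843 6.665451915028362
249.32318920675954 -83.4913226089505
129.58640602585228 -172.72230340035065
```

View pics/w1.png

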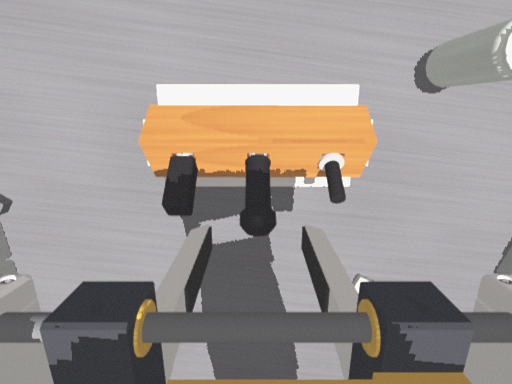

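The wrist view shows the stand square to the tool, with the countersink in the middle: knob at (258,219), handle root at (258,158). The fingers straddle column 257.

```bash
python3 - <<'E'
from h import *
np.set_printoptions(precision=1,suppress=True)
w=cv2.imread("pics/w1.png").astype(int)[140:240,235:290]; m=(w.max(2)<60)
# axis: per-row centre of black tool
for r in range(15,100,5):
    c=np.where(m[r])[0]; print(r+140,(c.min()+235,c.max()+235) if len(c) else None,end=' ')
kw,kt,ks=(258,218),(155.7,186.5),(191.5,260.5)
R=[ray("wrist",kw),ray("top",kt),ray("side",ks)]
print()
for a,b in((0,1),(0,2),(1,2)): print(tri(R[a],R[b]))
S=np.array([644.,234.5,0]); y=np.array([-np.sin(.115),np.cos(.115),0])
for z in(80,90,100):
    for row in (178,185): 
        p=plane("wrist",(258,row),z); print(z,row,p,"lat",(p-S)@y)
# hole from dark minimum
t=cv2.imread("pics/top0.png",0); s=cv2.imread("pics/side0.png",0)
for n,im,(x,y0) in(("top",t,(354,188)),("side",s,(311,153))):
    p=im[y0-4:y0+5,x-5:x+6].astype(float); wgt=np.clip(170-p,0,None); g=np.mgrid[y0-4:y0+5,x-5:x+6]
    c=((g[1]*wgt).sum()/wgt.sum(),(g[0]*wgt).sum()/wgt.sum()); print(n,c,plane(n,c,75),p.astype(int).min(),p.max())
E
```

```text
155 None 160 (np.int64(246), np.int64(268)) 165 (np.int64(247), np.int64(268)) 170 (np.int64(247), np.int64(267)) 175 (np.int64(247), np.int64(268)) 180 (np.int64(246), np.int64(268)) 185 (np.int64(246), np.int64(268)) 190 (np.int64(246), np.int64(269)) 195 (np.int64(246), np.int64(269)) 200 (np.int64(245), np.int64(269)) 205 (np.int64(245), np.int64(269)) 210 (np.int64(243), np.int64(271)) 215 (np.int64(241), np.int64(274)) 220 (np.int64(241), np.int64(274)) 225 (np.int64(241), np.int64(274)) 230 (np.int64(245), np.int64(270)) 235 (np.int64(254), np.int64(263)) 
(array([577.7, 227. , 120.7]), np.float64(0.8140979411889939))
(array([578.2, 227.2, 120.7]), np.float64(1.0220556601270692))
(array([577.9, 227.6, 120.8]), np.float64(0.8130595070765481))
80 178 [608.2 230.1  80. ] lat -0.2659022601428971
80 185 [600.4 229.2  80. ] lat -0.3041049083427657
90 178 [610.6 230.4  90. ] lat -0.19480357400162837
90 185 [603.1 229.5  90. ] lat -0.23175000318128533
100 178 [613.  230.8 100. ] lat -0.12370488786031811
100 185 [605.7 229.9 100. ] lat -0.1593950980198041
top (np.float64(353.5791907514451), np.float64(188.6315992292871)) [ 588.1 -213.3   75. ] 66 255.0
side (np.float64(310.41988950276243), np.float64(152.50828729281767)) [ 588.6 -213.8   75. ] 135 250.0
```

The three views agree on the knob at (578,227,121), so the handle middle is at about (596,229,99). The hole is at (588.3,-213.5,75) in both cameras. I'll descend and grip.

arm_command(
  targets=[
    {"hand": 0.3, "yaw": 0.005, "x": -0.002, "y": 0.002, "z": 0.03},
    {"hand": 0.3, "yaw": 0, "x": 0, "y": 0, "z": 0.03},
    {"hand": 0.3, "yaw": 0, "x": 0, "y": 0, "z": 0.03},
    {"hand": 0.3, "yaw": 0, "x": 0, "y": 0, "z": 0.02},
    {"hand": 0.3, "yaw": 0, "x": 0, "y": 0, "z": 0.014},
    {"hand": 0.3, "yaw": 0, "x": 0, "y": 0, "z": 0},
  ],
)

```text
clock: 3.25
eef_pos: [595.5, 227.6, 80.1]
eef_rot: [3.141, 0.002, 0.114]
wrist_force: [-0.3, -0.2, -0.0]
finger_gap: 60.9
finger_force: 0.0
```

arm_command(
  targets=[
    {"hand": -1, "yaw": 0, "x": 0, "y": 0, "z": 0},
    {"hand": -1, "yaw": 0, "x": 0, "y": 0, "z": 0},
    {"hand": -1, "yaw": 0, "x": 0, "y": 0, "z": 0},
    {"hand": -1, "yaw": 0, "x": 0, "y": 0, "z": 0},
    {"hand": -1, "yaw": 0, "x": 0, "y": 0, "z": 0},
    {"hand": -1, "yaw": 0, "x": 0, "y": 0, "z": 0},
    {"hand": -1, "yaw": 0, "x": 0, "y": 0, "z": 0},
  ],
  newtons=20,
)

```text
clock: 3.95
eef_pos: [596.3, 228.9, 81.7]
eef_rot: [-3.141, -0.0, 0.115]
wrist_force: [-0.5, 2.5, 1.7]
finger_gap: 25.8
finger_force: 18.0
```

arm_command(
  targets=[
    {"hand": -1, "yaw": 0, "x": -0.0038, "y": 0, "z": -0.0046},
    {"hand": -1, "yaw": 0, "x": -0.0038, "y": 0, "z": -0.0046},
    {"hand": -1, "yaw": 0, "x": -0.0038, "y": 0, "z": -0.0046},
    {"hand": -1, "yaw": 0, "x": -0.0038, "y": 0, "z": -0.0046},
    {"hand": -1, "yaw": 0, "x": -0.0038, "y": 0, "z": -0.0046},
    {"hand": -1, "yaw": 0, "x": -0.0038, "y": 0, "z": -0.0046},
  ],
  newtons=20,
)

```text
clock: 4.55
eef_pos: [573.2, 226.0, 109.4]
eef_rot: [3.142, 0.0, 0.115]
wrist_force: [-1.3, 1.1, -4.3]
finger_gap: 25.6
finger_force: 18.7
```

```bash
python3 - <<'E'
from h import *
s=manip.read_state(); print(s["clock"],s["eef_pos"],s["wrist_force"],s["finger_force"])
a=camera("wrist");b=camera("side")
cv2.imwrite("pics/g1.png",np.hstack([cv2.resize(a[60:384,130:390],(400,498)),cv2.resize(b[200:350,90:210],(400,498))])[:,:,::-1])
E
```

```text
4.55 [573.15208168 225.96651118 109.40614777] [-1.33518884  1.11101791 -4.29561519] 18.73633550669183
```

View pics/g1.png

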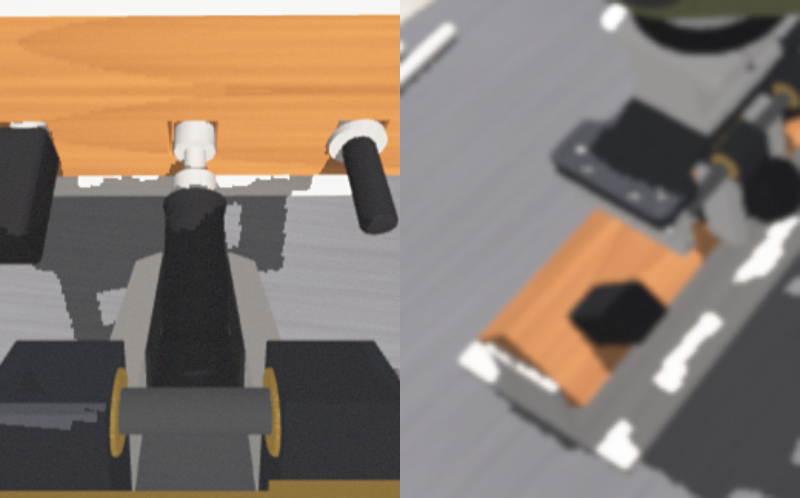

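The wrist view shows the tool held along its lean. The thin shank is out, and only the white cutter head is still in the socket mouth, at about (195,140) in the crop. I can't tilt the hand, so I'll use the socket's uphill edge to pivot the tool upright within a lighter grip.

arm_command(
  targets=[
    {"hand": -1, "yaw": 0, "x": 0, "y": 0, "z": 0},
    {"hand": -1, "yaw": 0, "x": 0.0051, "y": 0, "z": -0.0045},
    {"hand": -1, "yaw": 0, "x": 0.0055, "y": 0, "z": -0.0041},
    {"hand": -1, "yaw": 0, "x": 0.0059, "y": 0, "z": -0.0037},
    {"hand": -1, "yaw": 0, "x": 0.0062, "y": 0, "z": -0.0031},
    {"hand": -1, "yaw": 0, "x": 0, "y": 0, "z": 0},
  ],
  newtons=10,
)

```text
clock: 5.25
eef_pos: [597.1, 228.7, 124.8]
eef_rot: [-3.141, -0.001, 0.115]
wrist_force: [-1.4, 0.8, -0.2]
finger_gap: 25.6
finger_force: 9.8
```

```bash
python3 - <<'E'
from h import *
s=manip.read_state(); print(s["clock"],s["eef_pos"],s["wrist_force"],s["moment"],s["finger_force"])
a=camera("wrist")
cv2.imwrite("pics/g2.png",cv2.resize(a[60:384,130:390],(400,498))[:,:,::-1])
E
```

```text
5.25 [597.09606759 228.69326992 124.7913247 ] [-1.35235705  0.78078969 -0.15407884] [0.31167833 0.12913017 0.0217531 ] 9.753266779662226
```

View pics/g2.png

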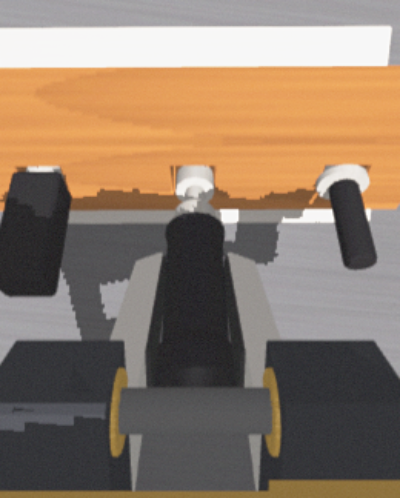

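The cutter is still in the socket mouth at (195,180), and the handle now looks foreshortened, so the pivot is working at about 1.5 N. I'll carry on to upright.

arm_command(
  targets=[
    {"hand": -1, "yaw": 0, "x": 0.0066, "y": 0, "z": -0.0026},
    {"hand": -1, "yaw": 0, "x": 0.0067, "y": 0, "z": -0.002},
    {"hand": -1, "yaw": 0, "x": 0.007, "y": 0, "z": -0.0014},
    {"hand": -1, "yaw": 0, "x": 0.0071, "y": 0, "z": -0.0008},
    {"hand": -1, "yaw": 0, "x": 0, "y": 0, "z": 0},
  ],
  newtons=10,
)

```text
clock: 5.8
eef_pos: [624.6, 231.8, 131.3]
eef_rot: [-3.142, -0.001, 0.114]
wrist_force: [-1.5, 0.3, 0.4]
finger_gap: 24.1
finger_force: 9.4
```

```bash
python3 - <<'E'
from h import *
s=manip.read_state(); print(s["clock"],s["eef_pos"],s["wrist_force"],s["moment"],s["finger_force"])
a=camera("wrist"); b=camera("side")
cv2.imwrite("pics/g3.png",np.hstack([cv2.resize(a[60:384,130:390],(400,498)),cv2.resize(b[200:350,90:210],(400,498))])[:,:,::-1])
E
```

```text
5.8 [624.57529305 231.80750461 131.34741736] [-1.45954377  0.32967253  0.3530328 ] [0.17642179 0.33947064 0.01937645] 9.383398381687584
```

View pics/g3.png

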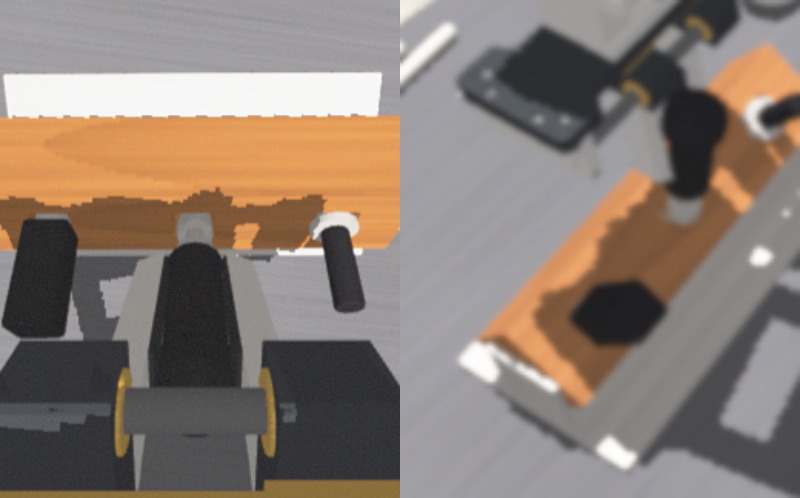

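The wrist view shows the cutter just inside the socket at (195,228) in the crop. The side view shows the tool nearly vertical: knob at crop (693,115), cutter at (684,210). The gap fell to 24 mm, so I'll check where the tool sits relative to the pads by casting side-view rays onto the tool's lean plane.

```bash
python3 - <<'E'
from h import *
np.set_printoptions(precision=1,suppress=True)
s=manip.read_state(); P=s["eef_pos"]; psi=s["eef_rot"][2]; ty=np.array([np.sin(psi),-np.cos(psi),0]); tx=np.array([np.cos(psi),np.sin(psi),0])
def onplane(p):
    o,d=ray("side",p); q=o+d*((P-o)@ty)/(d@ty); return (q-P)@tx,q[2]-P[2]-19
b=camera("side"); g=b.astype(int); 
cv2.imwrite("pics/g3s.png",b[:,:,::-1])
m=g.max(2)<45
for r in range(222,270,3):
    c=np.where(m[r,160:200])[0]+160; print(r,(c.min(),c.max()) if len(c) else None, g[r,170:186:3].max(1))
for n,p in (("knob mid",(178.3,235)),("handle bottom",(176.9,258)),("cutter",(175.5,263))): print(n,onplane(p))
E
```

```text
222 None [ 47  46 125 151 162 194]
225 (np.int64(174), np.int64(174)) [ 46  45  98 142 184 225]
228 (np.int64(171), np.int64(180)) [ 47  35  34  36  76 177]
231 (np.int64(171), np.int64(185)) [65 33 34 34 35 38]
234 (np.int64(170), np.int64(186)) [39 34 35 34 34 34]
237 (np.int64(170), np.int64(186)) [35 35 36 34 34 34]
240 (np.int64(170), np.int64(186)) [40 35 34 35 33 33]
243 (np.int64(172), np.int64(183)) [112  33  34  33  34  72]
246 (np.int64(172), np.int64(182)) [104  32  32  32  32 122]
249 (np.int64(173), np.int64(182)) [123  33  33  32  39 128]
252 (np.int64(173), np.int64(181)) [141  39  33  33  51 208]
255 (np.int64(172), np.int64(181)) [ 71  34  33  32  75 224]
258 (np.int64(173), np.int64(178)) [103  41  33  46 108 136]
261 None [130 129 124 130 122 123]
264 None [129 136 135 123 125 132]
267 None [124 123 123 126 132 133]
knob mid (np.float64(-23.601644344819185), np.float64(33.22159232695742))
handle bottom (np.float64(-6.307438724821447), np.float64(-53.70321704001492))
cutter (np.float64(1.0929175436682452), np.float64(-77.52181721452598))
```

```bash
python3 - <<'E'
from h import *
s=manip.read_state(); P=s["eef_pos"]; psi=s["eef_rot"][2]; ty=np.array([np.sin(psi),-np.cos(psi),0]); tx=np.array([np.cos(psi),np.sin(psi),0])
def onplane(p):
    o,d=ray("side",p); q=o+d*((P-o)@ty)/(d@ty); return round((q-P)@tx,1),round(q[2]-P[2]-19,1)
for p in ((178.3,234),(178.3,235.5),(178.3,237),(177,253),(176.8,255),(175.8,262)): print(p,onplane(p))
# forward: where an upright / 12deg tool at given offset would be seen
c=get_calibration("side"); T=np.linalg.inv(c["cam_to_world"]); K=c["K"]
def px(w):
    v=T[:3,:3]@w+T[:3,3]; u=K@[v[0],-v[1],-v[2]]; return (u[:2]/u[2]).round(1)
for off,a in((0,0),(-14,11),(-8,6),(-14,0)):
    t=np.radians(a); ax=-np.sin(t)*tx+np.array([0,0,np.cos(t)]); C=P+[0,0,19]+off*tx
    print(off,a,[px(C+k*ax).tolist() for k in (40,28,16,-40,-60)])
w=camera("wrist").astype(int); m=w.max(2)<60
for r in range(200,345,8):
    x=np.where(m[r,215:300])[0]+215; print(r,w[r,215:300:6].max(1).tolist())
E
```

```text
(178.3, 234) (np.float64(-24.0), np.float64(36.5))
(178.3, 235.5) (np.float64(-23.2), np.float64(31.5))
(178.3, 237) (np.float64(-22.4), np.float64(26.5))
(177, 253) (np.float64(-9.6), np.float64(-33.8))
(176.8, 255) (np.float64(-7.8), np.float64(-42.1))
(175.8, 262) (np.float64(-0.3), np.float64(-72.6))
0 0 [[167.3, 227.1], [168.3, 231.2], [169.3, 235.2], [173.4, 252.6], [174.8, 258.4]]
-14 11 [[177.0, 232.5], [176.9, 235.9], [176.7, 239.3], [176.0, 253.9], [175.8, 258.7]]
-8 6 [[172.8, 230.1], [173.1, 233.8], [173.5, 237.5], [175.0, 253.4], [175.5, 258.7]]
-14 0 [[173.6, 230.4], [174.5, 234.5], [175.4, 238.5], [179.2, 255.8], [180.5, 261.6]]
200 [128, 129, 132, 130, 131, 142, 132, 137, 134, 135, 134, 134, 134, 132, 135]
208 [127, 121, 124, 124, 122, 136, 143, 133, 146, 128, 131, 137, 228, 230, 128]
216 [133, 134, 137, 137, 136, 140, 135, 117, 134, 140, 140, 135, 238, 217, 140]
224 [148, 146, 146, 147, 148, 45, 44, 40, 41, 36, 150, 149, 142, 142, 141]
232 [86, 151, 154, 152, 44, 44, 49, 42, 40, 41, 45, 157, 156, 151, 171]
240 [137, 155, 156, 153, 50, 42, 45, 45, 38, 44, 48, 152, 155
[... 208 characters left out ...]
0, 152, 152, 157]
272 [151, 153, 155, 50, 42, 40, 45, 38, 38, 44, 44, 46, 155, 152, 147]
280 [154, 151, 139, 47, 41, 43, 41, 40, 40, 43, 44, 48, 155, 154, 156]
288 [155, 156, 55, 43, 46, 40, 46, 40, 41, 42, 46, 43, 118, 152, 128]
296 [153, 150, 62, 45, 37, 46, 46, 50, 48, 39, 39, 45, 123, 154, 86]
304 [141, 157, 69, 39, 46, 47, 44, 49, 50, 44, 44, 47, 144, 153, 142]
312 [102, 104, 82, 70, 72, 70, 70, 70, 69, 70, 71, 66, 102, 103, 99]
320 [88, 86, 85, 86, 86, 88, 87, 86, 90, 84, 85, 90, 88, 90, 85]
328 [91, 89, 93, 91, 91, 93, 91, 90, 92, 91, 88, 90, 92, 87, 89]
336 [90, 87, 91, 92, 91, 90, 90, 89, 93, 91, 90, 92, 89, 90, 88]
344 [58, 143, 88, 88, 86, 88, 65, 61, 64, 88, 88, 83, 85, 146, 128]
```

The side rays put the knob middle at (-23,+32) and the handle bottom at (-8,-42) relative to the grasp point. So the tool leans 12° and has slid about 14 mm to -x in the pads, because the cutter head jammed in the socket. I'll reverse the arc, slide it back in and regrip.

arm_command(
  targets=[
    {"hand": -1, "yaw": 0, "x": -0.005, "y": 0, "z": 0.0012},
    {"hand": -1, "yaw": 0, "x": -0.005, "y": 0, "z": 0.0015},
    {"hand": -1, "yaw": 0, "x": -0.0048, "y": 0, "z": 0.0019},
    {"hand": -1, "yaw": 0, "x": -0.0048, "y": 0, "z": 0.0021},
    {"hand": -1, "yaw": 0, "x": -0.0045, "y": 0, "z": 0.0024},
    {"hand": -1, "yaw": 0, "x": -0.0045, "y": 0, "z": 0.0027},
    {"hand": -1, "yaw": 0, "x": -0.0042, "y": 0, "z": 0.003},
    {"hand": -1, "yaw": 0, "x": -0.0042, "y": 0, "z": 0.0032},
    {"hand": -1, "yaw": 0, "x": 0, "y": 0, "z": 0},
  ],
  newtons=10,
)

```text
clock: 6.9
eef_pos: [586.1, 227.5, 112.8]
eef_rot: [3.141, 0.001, 0.115]
wrist_force: [-0.1, -0.5, 0.2]
finger_gap: 0.5
finger_force: 0.0
```

```bash
python3 - <<'E'
from h import *
s=manip.read_state(); P=s["eef_pos"]; print(s["clock"],P,s["wrist_force"],s["moment"],s["finger_gap"])
a=camera("wrist"); b=camera("side")
cv2.imwrite("pics/g4w.png",a[:,:,::-1]);cv2.imwrite("pics/g4s.png",b[:,:,::-1])
cv2.imwrite("pics/g4.png",np.hstack([cv2.resize(a[60:384,130:390],(400,498)),cv2.resize(b[215:275,145:193],(400,498))])[:,:,::-1])
E
```

```text
6.9 [586.05891427 227.48332168 112.75009423] [-0.06334787 -0.51426732  0.16932606] [ 0.0800338  -0.01910026 -0.0285474 ] 0.47670392618927726
```

View pics/g4.png

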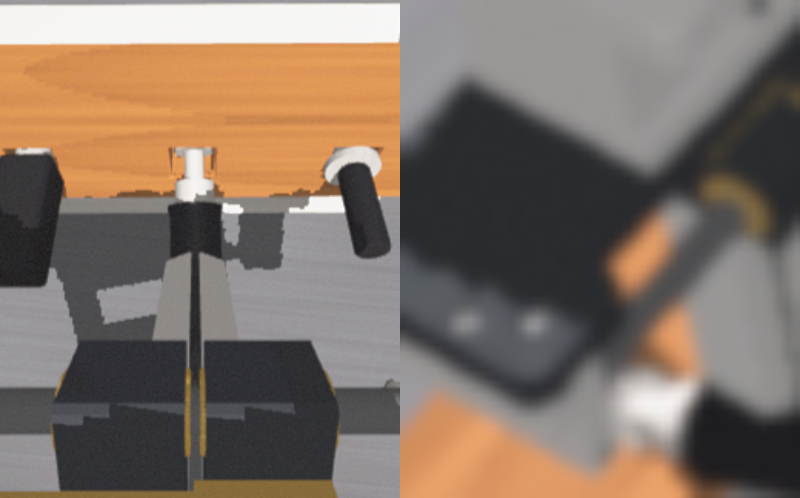

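The grip was lost, but the tool dropped back safely and is lying in its socket, partly drawn. Its white shank is visible at crop (195,165) and the handle at (195,230). I'll rise, open and locate it again.

arm_command(
  targets=[
    {"hand": -1, "yaw": 0, "x": 0.005, "y": 0, "z": -0.01},
    {"hand": -1, "yaw": 0, "x": 0.005, "y": 0, "z": -0.03},
    {"hand": 0.3, "yaw": 0, "x": 0, "y": 0, "z": -0.04},
    {"hand": 0.3, "yaw": 0, "x": 0, "y": 0, "z": -0.02},
    {"hand": 0.3, "yaw": 0, "x": 0, "y": 0, "z": 0},
    {"hand": 0.3, "yaw": 0, "x": 0, "y": 0, "z": 0},
  ],
)

```text
clock: 7.6
eef_pos: [596.7, 228.7, 213.1]
eef_rot: [-3.142, -0.0, 0.115]
wrist_force: [0.6, -0.9, -0.7]
finger_gap: 29.2
finger_force: 0.0
```

```bash
python3 - <<'E'
from h import *
s=manip.read_state(); P=s["eef_pos"]; print(s["clock"],P,s["eef_rot"],s["finger_gap"])
a=camera("wrist"); b=camera("side")
cv2.imwrite("pics/g5w.png",a[:,:,::-1]);cv2.imwrite("pics/g5s.png",b[:,:,::-1])
cv2.imwrite("pics/g5.png",np.hstack([cv2.resize(a[90:270,170:345],None,fx=2.25,fy=2.25)[:400,:390],cv2.resize(b[215:295,140:218],(390,400))])[:,:,::-1])
for n,im,x0,x1,rs in(("w",a,225,300,range(150,262,4)),("s",b,140,220,range(225,285,4))):
    for r in rs:
        c=np.where(im[r,x0:x1].max(1)<60)[0]+x0; print(n,r,(int(c.min()),int(c.max()),len(c)) if len(c) else None,end='; ')
E
```

```text
7.6 [596.72004066 228.6548475  213.10181262] [-3.14154939e+00 -1.26265063e-04  1.14725445e-01] 29.163553428558235
w 150 None; w 154 None; w 158 None; w 162 None; w 166 None; w 170 None; w 174 None; w 178 (245, 267, 23); w 182 (246, 266, 21); w 186 (246, 267, 22); w 190 (246, 267, 22); w 194 (246, 267, 22); w 198 (246, 267, 22); w 202 (246, 268, 23); w 206 (246, 267, 22); w 210 (246, 267, 22); w 214 (246, 267, 20); w 218 (246, 267, 22); w 222 (246, 268, 23); w 226 (247, 268, 22); w 230 (233, 280, 27); w 234 (232, 280, 35); w 238 (232, 282, 39); w 242 (231, 282, 39); w 246 (230, 283, 39); w 250 (229, 284, 22); w 254 (228, 284, 12); w 258 (227, 285, 13); s 225 None; s 229 None; s 233 (200, 209, 10); s 237 (200, 202, 3); s 241 None; s 245 None; s 249 None; s 253 None; s 257 None; s 261 (183, 186, 4); s 265 (180, 213, 34); s 269 (179, 216, 34); s 273 (187, 216, 26); s 277 (201, 215, 15); s 281 (206, 211, 6);
```

View pics/g5.png

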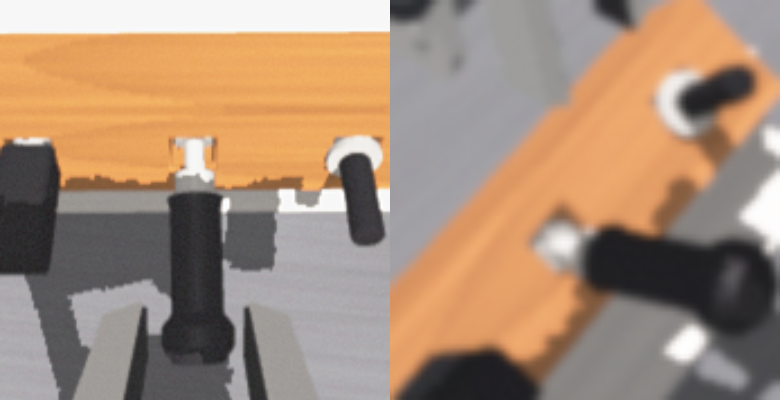

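The tool is still captive in its socket but now leans much lower. The wrist view has the shoulder at (256.5,177) and the knob at (257,239). The side view has the shoulder at (181,266) and the knob at (209,273). I'll triangulate both ends.

```bash
python3 - <<'E'
from h import *
np.set_printoptions(precision=1,suppress=True)
S=np.array([644.,234.5,0]); yy=np.array([-np.sin(.115),np.cos(.115),0]); xx=np.array([np.cos(.115),np.sin(.115),0])
q={}
for n,w,s in(("shoulder",(256.5,178),(181.3,266)),("knob",(257,239.5),(208.5,272.5)),("knobjoin",(257,229),(201,271.5)),("headtop",(256.5,155),(172.5,263))):
    p,e=tri(ray("wrist",w),ray("side",s)); q[n]=p; print(n,p,"err",e,"stand x,y:",(p-S)@xx,(p-S)@yy)
v=q["knob"]-q["shoulder"]; print("len",np.linalg.norm(v),"lean",np.degrees(np.arctan2(-v@xx,v[2])),"lat",np.degrees(np.arctan2(v@yy,np.linalg.norm(v))))
s=manip.read_state();print(s["eef_pos"],s["finger_gap"])
E
```

```text
shoulder [605.7 231.2  80.8] err 3.4970865838389718 stand x,y: -38.38525767785558 1.0927341256842946
knob [542.9 221.8 106.3] err 0.5421654881678236 stand x,y: -101.85424322068738 -1.0449658743299768
knobjoin [555.6 225.5 104.6] err 4.628738149329936 stand x,y: -88.87175653559638 1.1911164756042465
headtop [629.5 233.7  71.3] err 3.018762098129518 stand x,y: -14.458779544912517 0.8194920223906978
len 68.44366193583504 lean 68.08980001226102 lat -1.7889367827365426
[596.2 228.5 211.8] 37.24994447063328
```

```bash
python3 - <<'E'
from h import *
np.set_printoptions(precision=1,suppress=True)
S=np.array([644.,234.5,0]); yy=np.array([-np.sin(.115),np.cos(.115),0]); xx=np.array([np.cos(.115),np.sin(.115),0])
for w,s in (((256,151.5),(171.5,260)),((256,151.5),(173,261)),((256,151.5),(171,259))):
    p,e=tri(ray("wrist",w),ray("side",s)); print("uphill edge",p,e,"stand x",(p-S)@xx,"M x,z",(p-S)@xx-8.4,p[2]-7)
# face plane check: top view, wood outline vs 92 mm ridge
w=cv2.imread("pics/g5w.png")
for c in (256,):
    for r in range(140,184,2): print(r,w[r,250:264:3].tolist())
E
```

```text
uphill edge [633.5 233.4  76.9] 0.01663268579029549 stand x -10.539357008369608 M x,z -18.93935700836961 69.93019919154042
uphill edge [632.4 232.4  72.5] 1.9223371578055581 stand x -11.740008446308169 M x,z -20.14000844630817 65.49138057394765
uphill edge [634.  233.5  80.2] 0.168313767956082 stand x -10.004717981217047 M x,z -18.404717981217047 73.23369776641138
140 [[92, 163, 233], [93, 161, 233], [92, 161, 230], [94, 161, 231], [91, 161, 231]]
142 [[99, 171, 238], [99, 171, 238], [93, 168, 235], [90, 164, 235], [97, 165, 236]]
144 [[91, 160, 230], [91, 158, 230], [87, 159, 231], [93, 167, 233], [93, 162, 233]]
146 [[94, 160, 230], [92, 159, 229], [92, 160, 231], [94, 163, 231], [90, 161, 232]]
148 [[96, 166, 235], [95, 164, 235], [94, 166, 235], [94, 166, 235], [98, 169, 237]]
150 [[116, 173, 234], [105, 164, 231], [101, 159, 227], [98, 157, 227], [138, 186, 235]]
152 [[200, 206, 214], [209, 217, 221], [243, 244, 244], [214, 218, 220], [196, 202, 208]]
154 [[186, 193, 201], [234, 238, 241], [247, 247, 247], [239, 242, 243], [168, 188, 215]]
156 [[108, 178, 241], [233, 236, 239], 
[... 453 characters left out ...]
 250], [247, 248, 248], [240, 242, 242]]
168 [[200, 206, 212], [147, 154, 159], [162, 166, 169], [238, 241, 245], [240, 242, 243]]
170 [[136, 141, 145], [144, 149, 153], [153, 158, 161], [144, 147, 150], [219, 223, 227]]
172 [[140, 144, 147], [143, 146, 150], [151, 156, 161], [146, 148, 153], [140, 143, 148]]
174 [[139, 140, 148], [132, 137, 139], [132, 134, 139], [132, 138, 139], [126, 131, 134]]
176 [[56, 55, 56], [55, 53, 55], [63, 62, 64], [53, 51, 51], [49, 50, 51]]
178 [[48, 47, 47], [55, 52, 51], [58, 55, 55], [48, 50, 48], [44, 44, 45]]
180 [[46, 45, 43], [44, 42, 46], [59, 56, 57], [48, 44, 45], [41, 36, 38]]
182 [[45, 43, 40], [48, 47, 43], [52, 52, 55], [50, 44, 46], [41, 41, 43]]
```

```bash
python3 - <<'E'
from h import *
np.set_printoptions(precision=1,suppress=True)
s=manip.read_state(); print(s["clock"],s["eef_pos"],s["finger_gap"])
a=camera("wrist"); b=camera("side"); cv2.imwrite("pics/g6w.png",a[:,:,::-1]);cv2.imwrite("pics/g6s.png",b[:,:,::-1])
for r in range(146,256,3):
    row=a[r,238:278].astype(int); sat=row.max(1)-row.min(1); 
    bl=np.where(row.max(1)<65)[0]+238; wh=np.where((row.max(1)>110)&(sat<35))[0]+238
    print(r,"blk",(bl.min(),bl.max()) if len(bl) else None,"wht",(wh.min(),wh.max(),row.max(1)[len(row)//2]) if len(wh) else None)
E
```

```text
7.7 [596.2 228.5 211.8] 37.24994447063328
146 blk None wht None
149 blk None wht None
152 blk None wht (np.int64(248), np.int64(264), np.int64(242))
155 blk None wht (np.int64(252), np.int64(260), np.int64(246))
158 blk None wht (np.int64(252), np.int64(259), np.int64(246))
161 blk None wht (np.int64(252), np.int64(259), np.int64(246))
164 blk None wht (np.int64(252), np.int64(260), np.int64(247))
167 blk None wht (np.int64(248), np.int64(264), np.int64(172))
170 blk None wht (np.int64(248), np.int64(264), np.int64(155))
173 blk None wht (np.int64(248), np.int64(264), np.int64(157))
176 blk (np.int64(248), np.int64(266)) wht (np.int64(238), np.int64(277), np.int64(55))
179 blk (np.int64(245), np.int64(267)) wht (np.int64(238), np.int64(277), np.int64(50))
182 blk (np.int64(246), np.int64(266)) wht (np.int64(238), np.int64(277), np.int64(55))
185 blk (np.int64(246), np.int64(267)) wht (np.int64(268), np.int64(270), np.int64(50))
188 blk (np.int64(246), np.int64(267)) wht (np.int64(268), np.int64(270), np.int64(50))
191 blk (np.int64(245), np.int64(267)) wht (np.int64(268), np.int64(27
[... 1059 characters left out ...]
64(277), np.int64(50))
233 blk (np.int64(244), np.int64(271)) wht (np.int64(238), np.int64(277), np.int64(49))
236 blk (np.int64(242), np.int64(273)) wht (np.int64(238), np.int64(277), np.int64(64))
239 blk (np.int64(242), np.int64(273)) wht (np.int64(274), np.int64(277), np.int64(58))
242 blk (np.int64(242), np.int64(273)) wht (np.int64(274), np.int64(277), np.int64(60))
245 blk (np.int64(243), np.int64(272)) wht (np.int64(273), np.int64(277), np.int64(43))
248 blk (np.int64(245), np.int64(270)) wht (np.int64(272), np.int64(277), np.int64(56))
251 blk (np.int64(260), np.int64(267)) wht (np.int64(272), np.int64(277), np.int64(75))
254 blk None wht (np.int64(273), np.int64(277), np.int64(91))
```

The tool leans about 64°, pivoting about the socket mouth at stand (-19.5, 69). Its handle middle is at stand x -76.5, z 96. This time I'll regrip at the centre with a firmer grip and swing back to 40°. Then I'll draw it nearly all the way out before turning it, so the cutter can't jam.

arm_command(
  targets=[
    {"hand": 0.3, "yaw": 0, "x": -0.028, "y": 0, "z": 0.03},
    {"hand": 0.3, "yaw": 0, "x": 0, "y": 0, "z": 0.035},
    {"hand": 0.3, "yaw": 0, "x": 0, "y": 0, "z": 0.035},
    {"hand": 0.3, "yaw": 0, "x": 0, "y": 0, "z": 0.025},
    {"hand": 0.3, "yaw": 0, "x": 0, "y": 0, "z": 0.01},
    {"hand": 0.3, "yaw": 0, "x": 0, "y": 0, "z": 0},
  ],
)

```text
clock: 8.4
eef_pos: [568.2, 225.3, 77.0]
eef_rot: [3.141, 0.003, 0.115]
wrist_force: [0.5, 0.1, 0.3]
finger_gap: 61.0
finger_force: 0.0
```

arm_command(
  targets=[
    {"hand": -1, "yaw": 0, "x": 0, "y": 0, "z": 0},
    {"hand": -1, "yaw": 0, "x": 0, "y": 0, "z": 0},
    {"hand": -1, "yaw": 0, "x": 0, "y": 0, "z": 0},
    {"hand": -1, "yaw": 0, "x": 0, "y": 0, "z": 0},
    {"hand": -1, "yaw": 0, "x": 0, "y": 0, "z": 0},
    {"hand": -1, "yaw": 0, "x": 0, "y": 0, "z": 0},
    {"hand": -1, "yaw": 0, "x": 0, "y": 0, "z": 0},
  ],
  newtons=20,
)

```text
clock: 9.1
eef_pos: [568.8, 225.6, 78.4]
eef_rot: [-3.141, -0.0, 0.115]
wrist_force: [-0.4, 0.6, 1.0]
finger_gap: 25.6
finger_force: 20.0
```

arm_command(
  targets=[
    {"hand": -1, "yaw": 0, "x": 0.0018, "y": 0, "z": -0.0043},
    {"hand": -1, "yaw": 0, "x": 0.002, "y": 0, "z": -0.004},
    {"hand": -1, "yaw": 0, "x": 0.0023, "y": 0, "z": -0.0039},
    {"hand": -1, "yaw": 0, "x": 0.0026, "y": 0, "z": -0.0037},
    {"hand": -1, "yaw": 0, "x": 0.0028, "y": 0, "z": -0.0036},
    {"hand": -1, "yaw": 0, "x": 0.0023, "y": 0, "z": -0.0027},
    {"hand": -1, "yaw": 0, "x": 0, "y": 0, "z": 0},
  ],
  newtons=20,
)

```text
clock: 9.8
eef_pos: [582.9, 227.2, 100.9]
eef_rot: [-3.141, -0.001, 0.115]
wrist_force: [-1.7, -0.1, -1.0]
finger_gap: 25.7
finger_force: 20.0
```

```bash
cat >> h.py <<'E'
def look(tag):
    s=manip.read_state(); P=s["eef_pos"]; psi=s["eef_rot"][2]; ty=np.array([np.sin(psi),-np.cos(psi),0]); tx=np.array([np.cos(psi),np.sin(psi),0])
    a=camera("wrist"); b=camera("side"); cv2.imwrite(f"pics/{tag}w.png",a[:,:,::-1]); cv2.imwrite(f"pics/{tag}s.png",b[:,:,::-1])
    print(round(s["clock"],2),P.round(1),s["wrist_force"].round(1),s["moment"].round(2),"gap",round(s["finger_gap"],1),round(s["finger_force"],1))
    def runs(v):
        d=np.flatnonzero(np.diff(np.r_[0,v.astype(int),0])); return [(int(x),int(y-1)) for x,y in zip(d[::2],d[1::2]) if y-x>3]
    for r in range(140,312,5):
        row=a[r,225:292].astype(int); mx=row.max(1); print(r,"K",[(x+225,y+225) for x,y in runs(mx<65)],"W",[(x+225,y+225) for x,y in runs((mx>100)&(mx-row.min(1)<35))],end=" | ")
    print()
    return P,tx,ty,a,b
E
python3 -c "
from h import *
look('g7')"
```

```text
9.8 [582.9 227.2 100.9] [-1.7 -0.1 -1. ] [0.15 0.36 0.06] gap 25.7 20.0
140 K [] W [] | 145 K [] W [] | 150 K [] W [] | 155 K [] W [(243, 269)] | 160 K [] W [(244, 268)] | 165 K [] W [(249, 262)] | 170 K [] W [(250, 263)] | 175 K [] W [(243, 268)] | 180 K [] W [(242, 269)] | 185 K [(246, 266)] W [] | 190 K [(238, 275)] W [(225, 236), (277, 291)] | 195 K [(237, 275)] W [(225, 235), (277, 291)] | 200 K [(238, 274)] W [(276, 288)] | 205 K [(238, 274)] W [(276, 287)] | 210 K [(238, 275)] W [(277, 286)] | 215 K [(237, 275)] W [(279, 287)] | 220 K [(237, 276)] W [(278, 286)] | 225 K [(237, 276)] W [(230, 235), (278, 283)] | 230 K [(236, 277)] W [(225, 234), (279, 291)] | 235 K [(235, 278)] W [(225, 233), (280, 291)] | 240 K [(234, 279)] W [(225, 232), (281, 291)] | 245 K [(233, 280)] W [(225, 231), (282, 291)] | 250 K [(232, 281)] W [(225, 230), (283, 291)] | 255 K [(231, 282)] W [(225, 229), (284, 291)] | 260 K [(230, 283)] W [(225, 229), (285, 291)] | 265 K [(229, 235), (237, 284)] W [(225, 228), (285, 291)] | 270 K [(228, 285)] W [(286, 291)] | 275 K [(227, 234), (236, 286)] W [(287, 291)] | 280 K [(226, 286)] W [(288, 291)] | 285 K [(226, 287)] W [] | 290 K [(225, 288)] W [] | 295 K [(225, 288)] W [] | 300 K [(225, 288)] W [] | 305 K [(226, 287)] W [] | 310 K [(226, 287)] W [] |
```

arm_command(
  targets=[
    {"hand": -1, "yaw": 0, "x": -0.0029, "y": 0, "z": -0.0034},
    {"hand": -1, "yaw": 0, "x": -0.0029, "y": 0, "z": -0.0034},
    {"hand": -1, "yaw": 0, "x": -0.0029, "y": 0, "z": -0.0035},
    {"hand": -1, "yaw": 0, "x": -0.0029, "y": 0, "z": -0.0035},
    {"hand": -1, "yaw": 0, "x": 0, "y": 0, "z": 0},
  ],
  newtons=20,
)

```text
clock: 10.4
eef_pos: [571.0, 225.8, 115.1]
eef_rot: [-3.142, -0.001, 0.115]
wrist_force: [-0.7, 0.8, -1.5]
finger_gap: 25.5
finger_force: 20.0
```

```bash
cat >> h.py <<'E'
def px(n,w):
    c=get_calibration(n); T=np.linalg.inv(c["cam_to_world"]); v=T[:3,:3]@w+T[:3,3]; u=c["K"]@[v[0],-v[1],-v[2]]; return (u[:2]/u[2]).round(1).tolist()
def expect(P,tx,ks=(-42,-52,-65,-75,-92),angs=(0,10,20,30,40,50),slip=0):
    for a in angs:
        t=np.radians(a); ax=-np.sin(t)*tx+np.array([0,0,np.cos(t)])
        print(a,"wrist",[px("wrist",P+[0,0,19]+(k-slip)*ax)[1] for k in ks],"side",[px("side",P+[0,0,19]+(k-slip)*ax) for k in (40,28,-42)])
E
python3 -c "
from h import *
P,tx,ty,a,b=look('g8'); expect(P,tx)"
```

```text
10.4 [571.  225.8 115.1] [-0.7  0.8 -1.5] [-0.   -0.   -0.02] gap 25.5 20.0
140 K [] W [(246, 265)] | 145 K [] W [(244, 268)] | 150 K [] W [(244, 269)] | 155 K [] W [(243, 269)] | 160 K [] W [(244, 268)] | 165 K [] W [(250, 262)] | 170 K [] W [(225, 232), (241, 291)] | 175 K [] W [(225, 291)] | 180 K [] W [(225, 291)] | 185 K [(246, 253)] W [] | 190 K [(237, 248), (257, 260), (266, 275)] W [] | 195 K [(237, 257), (259, 275)] W [(277, 285)] | 200 K [(238, 252), (254, 274)] W [(276, 284)] | 205 K [(238, 256), (260, 274)] W [(276, 284)] | 210 K [(238, 274)] W [(276, 285)] | 215 K [(238, 274)] W [(276, 284)] | 220 K [(238, 275)] W [] | 225 K [(237, 276)] W [(230, 235), (278, 284)] | 230 K [(236, 277)] W [(225, 234), (279, 291)] | 235 K [(235, 278)] W [(225, 233), (280, 291)] | 240 K [(234, 279)] W [(225, 232), (281, 291)] | 245 K [(233, 280)] W [(225, 231), (282, 291)] | 250 K [(232, 281)] W [(225, 231), (282, 291)] | 255 K [(231, 282)] W [(225, 230), (283, 291)] | 260 K [(230, 283)] W [(225, 229), (284, 291)] | 265 K [(229, 283)] W [(225, 228), (285, 291)] | 270 K [(228, 234), (236, 277
[... 187 characters left out ...]
(225, 287)] W [] | 300 K [(226, 287)] W [] | 305 K [(226, 287)] W [] | 310 K [(226, 287)] W [(288, 291)] | 
0 wrist [223.6, 218.7, 212.9, 208.9, 202.6] side [[192.2, 245.2], [192.9, 249.1], [196.5, 270.1]]
10 wrist [214.9, 208.3, 200.4, 194.8, 186.3] side [[195.4, 247.1], [195.1, 250.5], [193.4, 268.2]]
20 wrist [206.8, 198.4, 188.5, 181.4, 170.4] side [[198.6, 249.4], [197.3, 252.0], [190.4, 266.0]]
30 wrist [199.4, 189.4, 177.3, 168.6, 155.0] side [[201.7, 251.9], [199.5, 253.8], [187.4, 263.6]]
40 wrist [193.1, 181.4, 167.1, 156.7, 140.3] side [[204.6, 254.6], [201.4, 255.6], [184.7, 261.0]]
50 wrist [187.9, 174.6, 158.1, 146.0, 126.5] side [[207.1, 257.4], [203.2, 257.6], [182.2, 258.3]]
```

The weight now hangs on the gripper, the gap is 25.5 and only the tip of the cone is still in the mouth. I'll turn the first half.

arm_command(
  targets=[
    {"hand": -1, "yaw": 0, "x": 0, "y": 0, "z": 0},
    {"hand": -1, "yaw": 0, "x": 0.0058, "y": 0, "z": -0.0045},
    {"hand": -1, "yaw": 0, "x": 0.0062, "y": 0, "z": -0.004},
    {"hand": -1, "yaw": 0, "x": 0.0066, "y": 0, "z": -0.0034},
    {"hand": -1, "yaw": 0, "x": 0.0068, "y": 0, "z": -0.0028},
    {"hand": -1, "yaw": 0, "x": 0, "y": 0, "z": 0},
  ],
  newtons=15,
)

```text
clock: 11.1
eef_pos: [597.1, 228.7, 129.3]
eef_rot: [-3.141, -0.001, 0.115]
wrist_force: [-0.7, -1.2, -2.1]
finger_gap: 25.6
finger_force: 15.0
```

```bash
python3 -c "
from h import *
P,tx,ty,a,b=look('g9'); expect(P,tx)"
```

```text
11.1 [597.1 228.7 129.3] [-0.7 -1.2 -2.1] [ 0.04  0.2  -0.  ] gap 25.6 15.0
140 K [] W [] | 145 K [] W [] | 150 K [] W [] | 155 K [] W [] | 160 K [] W [] | 165 K [] W [] | 170 K [] W [(247, 266)] | 175 K [] W [(245, 268)] | 180 K [] W [(245, 268)] | 185 K [] W [(245, 268)] | 190 K [] W [(247, 266)] | 195 K [] W [(225, 291)] | 200 K [(247, 265)] W [(225, 245), (267, 291)] | 205 K [(240, 272)] W [(274, 281)] | 210 K [(238, 274)] W [(276, 283)] | 215 K [(238, 274)] W [(276, 280)] | 220 K [(239, 274)] W [] | 225 K [(239, 274)] W [(228, 235), (275, 285)] | 230 K [(239, 274)] W [(225, 234), (279, 291)] | 235 K [(235, 278)] W [(225, 233), (280, 291)] | 240 K [(234, 279)] W [(225, 232), (281, 291)] | 245 K [(233, 280)] W [(225, 231), (281, 291)] | 250 K [(232, 281)] W [(225, 231), (282, 291)] | 255 K [(231, 282)] W [(225, 230), (283, 291)] | 260 K [(230, 283)] W [(225, 229), (284, 291)] | 265 K [(229, 283)] W [(225, 228), (285, 291)] | 270 K [(228, 234), (236, 277), (279, 284)] W [(286, 291)] | 275 K [(228, 234), (236, 277), (279, 285)] W [(287, 291)] | 280 K [(227, 233), (235, 277), (280, 286)] W [(288, 291)] | 285 K [(226, 287)] W [] | 290 K [(225, 287)] W [] | 295 K [(226, 287)] W [] | 300 K [(226, 255), (258, 287)] W [] | 305 K [(226, 256), (258, 287)] W [] | 310 K [(226, 287)] W [] | 
0 wrist [222.7, 217.8, 212.1, 208.1, 201.9] side [[179.3, 234.0], [180.2, 238.1], [184.7, 259.8]]
10 wrist [213.9, 207.3, 199.5, 194.0, 185.5] side [[182.5, 235.9], [182.4, 239.4], [181.6, 258.0]]
20 wrist [205.8, 197.5, 187.6, 180.5, 169.6] side [[185.7, 238.2], [184.6, 241.0], [178.6, 255.8]]
30 wrist [198.4, 188.4, 176.4, 167.7, 154.1] side [[188.8, 240.7], [186.7, 242.7], [175.6, 253.3]]
40 wrist [192.0, 180.4, 166.1, 155.8, 139.4] side [[191.7, 243.4], [188.7, 244.6], [172.8, 250.7]]
50 wrist [186.8, 173.6, 157.1, 145.0, 125.5] side [[194.2, 246.3], [190.5, 246.6], [170.3, 248.0]]
```

The shoulder row is now 199 and the cone reaches row 170, which matches a 20° lean with the grip still centred. I'll finish the turn.

arm_command(
  targets=[
    {"hand": -1, "yaw": 0, "x": 0.007, "y": 0, "z": -0.0022},
    {"hand": -1, "yaw": 0, "x": 0.0072, "y": 0, "z": -0.0016},
    {"hand": -1, "yaw": 0, "x": 0.0036, "y": 0, "z": -0.0005},
    {"hand": -1, "yaw": 0, "x": 0.0037, "y": 0, "z": -0.0005},
    {"hand": -1, "yaw": 0, "x": 0, "y": 0, "z": 0},
  ],
  newtons=15,
)

```text
clock: 11.7
eef_pos: [617.9, 231.2, 133.6]
eef_rot: [-3.141, 0.0, 0.115]
wrist_force: [-2.0, 0.9, -2.6]
finger_gap: 25.2
finger_force: 14.8
```

```bash
python3 -c "
from h import *
P,tx,ty,a,b=look('g10'); expect(P,tx,angs=(-5,0,5,10,15,20))
for r in range(222,275,3):
    c=np.where(b[r,150:205].max(1)<45)[0]+150; print(r,(c.min(),c.max(),len(c)) if len(c) else None,end=';')
"
```

```text
11.7 [617.9 231.2 133.6] [-2.   0.9 -2.6] [0.04 0.56 0.04] gap 25.2 14.8
140 K [] W [] | 145 K [] W [] | 150 K [] W [] | 155 K [] W [] | 160 K [] W [] | 165 K [] W [] | 170 K [] W [] | 175 K [] W [] | 180 K [] W [] | 185 K [] W [] | 190 K [] W [(249, 264)] | 195 K [] W [(246, 267)] | 200 K [] W [(245, 267)] | 205 K [] W [(245, 267)] | 210 K [] W [(247, 266)] | 215 K [(245, 267)] W [(225, 243), (270, 291)] | 220 K [(241, 272)] W [(225, 239), (283, 287)] | 225 K [(239, 274)] W [(229, 236), (275, 285)] | 230 K [(236, 273)] W [(225, 235), (278, 291)] | 235 K [(240, 273)] W [(225, 234), (279, 291)] | 240 K [(234, 274)] W [(225, 233), (280, 291)] | 245 K [(234, 279)] W [(225, 232), (281, 291)] | 250 K [(233, 280)] W [(225, 231), (282, 291)] | 255 K [(232, 281)] W [(225, 230), (283, 291)] | 260 K [(231, 282)] W [(225, 229), (284, 291)] | 265 K [(230, 283)] W [(225, 228), (284, 291)] | 270 K [(229, 235), (237, 284)] W [(285, 291)] | 275 K [(228, 234), (236, 277), (279, 285)] W [(286, 291)] | 280 K [(227, 234), (236, 277), (280, 286)] W [(287, 291)] | 285 K [(227, 286)] W [(288, 291)] | 290 K
[... 546 characters left out ...]
72.6, 251.9]]
15 wrist [210.1, 202.6, 193.8, 187.5, 177.8] side [[174.3, 230.5], [173.8, 233.8], [171.1, 250.9]]
20 wrist [206.1, 197.8, 187.9, 180.8, 169.9] side [[175.9, 231.7], [174.9, 234.6], [169.6, 249.8]]
222 None;225 None;228 (np.int64(174), np.int64(178), 5);231 (np.int64(173), np.int64(186), 14);234 (np.int64(173), np.int64(204), 21);237 (np.int64(172), np.int64(188), 17);240 (np.int64(172), np.int64(188), 17);243 (np.int64(173), np.int64(186), 14);246 (np.int64(174), np.int64(184), 11);249 (np.int64(174), np.int64(183), 10);252 (np.int64(175), np.int64(182), 8);255 (np.int64(175), np.int64(182), 8);258 (np.int64(173), np.int64(180), 8);261 None;264 None;267 None;270 None;273 None;
```

The gap has dropped to 25.2 and the moment is up, so the tool is stuck near 10° again. The real obstacle is the knob: it is 36 mm across, and it hits the fingers, which are only 26 mm apart when holding the handle. A vertical hand therefore has to hold the tool by the knob. I'll back up gently, put the tool back in the socket and regrip on the knob.

arm_command(
  targets=[
    {"hand": -1, "yaw": 0, "x": -0.0026, "y": 0, "z": 0.0013},
    {"hand": -1, "yaw": 0, "x": -0.0026, "y": 0, "z": 0.0014},
    {"hand": -1, "yaw": 0, "x": -0.0026, "y": 0, "z": 0.0015},
  ],
)

```text
clock: 12.1
eef_pos: [609.8, 230.2, 129.7]
eef_rot: [-3.141, -0.001, 0.115]
wrist_force: [0.1, -0.2, -0.9]
finger_gap: 25.0
finger_force: 15.0
```

arm_command(
  targets=[
    {"hand": -1, "yaw": 0, "x": -0.0025, "y": 0, "z": 0.0016},
    {"hand": -1, "yaw": 0, "x": -0.0025, "y": 0, "z": 0.0016},
    {"hand": -1, "yaw": 0, "x": -0.0025, "y": 0, "z": 0.0017},
  ],
)

```text
clock: 12.4
eef_pos: [602.2, 229.3, 124.6]
eef_rot: [3.142, -0.0, 0.115]
wrist_force: [-0.1, -1.0, -1.9]
finger_gap: 24.7
finger_force: 15.0
```

```bash
python3 -c "
from h import *
P,tx,ty,a,b=look('g11'); expect(P,tx,angs=(5,10,15,20,25,30))
for r in range(225,275,3):
    c=np.where(b[r,160:205].max(1)<45)[0]+160; print(r,(c.min(),c.max(),len(c)) if len(c) else None,end=';')
def on(p):
    o,d=ray('side',p); q=o+d*((P-o)@ty)/(d@ty); return round((q-P)@tx,1),round(q[2]-P[2]-19,1)
for r in (238,241,244,256,259,262): print(r,on((184,r)))
" | grep -v '^140'
```

```text
12.4 [602.2 229.3 124.6] [-0.1 -1.  -1.9] [0.09 0.06 0.01] gap 24.7 15.0
5 wrist [218.7, 212.9, 206.1, 201.3, 194.0] side [[178.9, 235.3], [179.3, 239.1], [181.3, 259.1]]
10 wrist [214.4, 207.8, 199.9, 194.4, 185.9] side [[180.5, 236.3], [180.4, 239.8], [179.8, 258.2]]
15 wrist [210.2, 202.8, 193.9, 187.6, 177.9] side [[182.1, 237.4], [181.5, 240.5], [178.2, 257.1]]
20 wrist [206.3, 197.9, 188.0, 180.9, 170.0] side [[183.7, 238.5], [182.6, 241.3], [176.7, 256.0]]
25 wrist [202.5, 193.3, 182.3, 174.4, 162.2] side [[185.2, 239.8], [183.7, 242.2], [175.2, 254.8]]
30 wrist [198.9, 188.9, 176.8, 168.2, 154.6] side [[186.8, 241.1], [184.7, 243.0], [173.8, 253.6]]
225 None;228 None;231 None;234 (np.int64(184), np.int64(204), 6);237 (np.int64(182), np.int64(185), 4);240 (np.int64(184), np.int64(186), 3);243 (np.int64(184), np.int64(200), 17);246 (np.int64(185), np.int64(202), 18);249 (np.int64(185), np.int64(202), 18);252 (np.int64(182), np.int64(201), 20);255 (np.int64(182), np.int64(200), 19);258 (np.int64(183), np.int64(191), 9);261 (np.int64(183), np.int64(186), 4);264 None;267 None;270 None;273 None;238 (np.float64(-14.7), np.float64(40.0))
241 (np.float64(-13.2), np.float64(29.9))
244 (np.float64(-11.7), np.float64(19.6))
256 (np.float64(-5.4), np.float64(-23.9))
259 (np.float64(-3.7), np.float64(-35.4))
262 (np.float64(-2.0), np.float64(-47.2))
```

```bash
python3 -c "
from h import *
s=manip.read_state(); P=s['eef_pos']; psi=s['eef_rot'][2]; ty=np.array([np.sin(psi),-np.cos(psi),0]); tx=np.array([np.cos(psi),np.sin(psi),0])
def on(p):
    o,d=ray('side',p); q=o+d*((P-o)@ty)/(d@ty); return round((q-P)@tx,1),round(q[2]-P[2]-19,1)
for p in ((193.5,248),(193.5,250),(184,257),(183,259)): print(p,on(p))
M=np.array([624.6,232.1,69.]); print('M',(M-P)@tx,(M-P)[2]-19)
cv2.imwrite('pics/g11v.png',np.hstack([cv2.resize(cv2.imread('pics/g11w.png')[120:340,200:312],(280,550)),cv2.resize(cv2.imread('pics/g11s.png')[220:290,150:216],(500,550))]))
"
```

```text
(193.5, 248) (np.float64(-33.1), np.float64(23.6))
(193.5, 250) (np.float64(-32.3), np.float64(16.8))
(184, 257) (np.float64(-4.6), np.float64(-27.5))
(183, 259) (np.float64(-0.8), np.float64(-37.4))
M 22.803003764316955 -74.32443881797653
```

View pics/g11v.png

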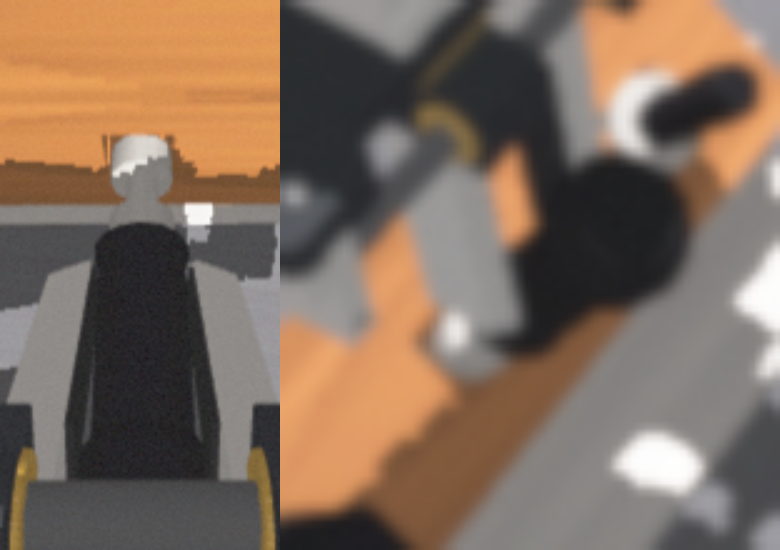

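The last picture shows the tool leaning about 34°, its cutter still in the socket mouth at crop (140,165), held near the lower pad corner. I'll push it into the socket along the socket axis and then release.

arm_command(
  targets=[
    {"hand": -1, "yaw": 0, "x": 0.0032, "y": 0, "z": 0.0038},
    {"hand": -1, "yaw": 0, "x": 0.0032, "y": 0, "z": 0.0038},
    {"hand": -1, "yaw": 0, "x": 0.0032, "y": 0, "z": 0.0038},
    {"hand": -1, "yaw": 0, "x": 0.0032, "y": 0, "z": 0.0038},
    {"hand": -1, "yaw": 0, "x": 0.0032, "y": 0, "z": 0.0038},
    {"hand": -1, "yaw": 0, "x": 0, "y": 0, "z": 0},
  ],
)

```text
clock: 13.1
eef_pos: [618.3, 231.1, 104.8]
eef_rot: [3.141, 0.001, 0.115]
wrist_force: [-0.6, 0.5, -1.7]
finger_gap: 22.7
finger_force: 14.7
```

```bash
cat >> h.py <<'E'
def sidemask(b,x0=150,x1=215,r0=225,r1=285):
    for r in range(r0,r1,3):
        v=b[r,x0:x1].max(1)<48; d=np.flatnonzero(np.diff(np.r_[0,v.astype(int),0])); print(r,[(int(x)+x0,int(y)+x0-1) for x,y in zip(d[::2],d[1::2]) if y-x>2],end=';')
    print()
def on(p,P,tx,ty):
    o,d=ray('side',p); q=o+d*((P-o)@ty)/(d@ty); return round((q-P)@tx,1),round(q[2]-P[2]-19,1)
E
python3 -c "
from h import *
P,tx,ty,a,b=look('g12'); expect(P,tx,angs=(30,40,50)); sidemask(b)"
```

```text
13.1 [618.3 231.1 104.8] [-0.6  0.5 -1.7] [0.02 0.05 0.01] gap 22.7 14.7
140 K [] W [] | 145 K [] W [] | 150 K [] W [] | 155 K [] W [] | 160 K [] W [] | 165 K [] W [] | 170 K [] W [] | 175 K [] W [] | 180 K [] W [] | 185 K [] W [] | 190 K [] W [] | 195 K [] W [] | 200 K [] W [] | 205 K [] W [(245, 267)] | 210 K [] W [(243, 269)] | 215 K [(243, 269)] W [] | 220 K [(238, 274)] W [] | 225 K [(238, 274)] W [(232, 237), (276, 281)] | 230 K [(237, 276)] W [(225, 236), (277, 291)] | 235 K [(236, 276)] W [(225, 235), (278, 291)] | 240 K [(236, 277)] W [(225, 234), (279, 291)] | 245 K [(235, 278)] W [(225, 233), (280, 291)] | 250 K [(234, 279)] W [(225, 232), (280, 291)] | 255 K [(233, 280)] W [(225, 232), (281, 291)] | 260 K [(232, 280)] W [(225, 231), (282, 291)] | 265 K [(232, 281)] W [(225, 230), (283, 291)] | 270 K [(231, 282)] W [(225, 229), (284, 291)] | 275 K [(230, 283)] W [(225, 228), (285, 291)] | 280 K [(229, 284)] W [(225, 228), (285, 291)] | 285 K [(228, 284)] W [(286, 291)] | 290 K [(228, 235), (237, 285)] W [(287, 291)] | 295 K [(228, 234), (237, 285)] W [(287, 291)] | 300 K [(228, 233), (236, 285)] W [(286, 291)] | 305 K [(228, 285)] W [(286, 291)] | 310 K [(229, 284)] W [(286, 291)] | 
30 wrist [198.7, 188.8, 176.7, 168.1, 154.6] side [[180.8, 243.6], [178.9, 245.5], [168.7, 255.6]]
40 wrist [192.4, 180.8, 166.6, 156.3, 139.9] side [[183.6, 246.2], [180.8, 247.3], [166.0, 253.1]]
50 wrist [187.2, 174.0, 157.7, 145.6, 126.2] side [[186.1, 249.0], [182.6, 249.2], [163.5, 250.4]]
225 [];228 [];231 [(169, 176), (204, 208)];234 [(154, 161), (168, 178), (199, 207)];237 [(153, 155), (170, 178)];240 [(150, 153), (177, 179)];243 [(150, 152), (178, 180)];246 [(178, 181), (184, 196)];249 [(179, 195)];252 [(179, 193)];255 [(176, 192)];258 [(177, 196)];261 [(177, 186), (188, 190)];264 [(176, 180)];267 [];270 [];273 [];276 [];279 [];282 [];
```

arm_command(
  targets=[
    {"hand": 0.3, "yaw": 0, "x": 0, "y": 0, "z": 0},
    {"hand": 0.3, "yaw": 0, "x": 0, "y": 0, "z": 0},
    {"hand": 0.3, "yaw": 0, "x": 0, "y": 0, "z": 0},
    {"hand": 0.3, "yaw": 0, "x": 0, "y": 0, "z": -0.03},
    {"hand": 0.3, "yaw": 0, "x": 0, "y": 0, "z": -0.04},
    {"hand": 0.3, "yaw": 0, "x": -0.02, "y": 0, "z": -0.03},
    {"hand": 0.3, "yaw": 0, "x": 0, "y": 0, "z": 0},
  ],
)

```text
clock: 13.9
eef_pos: [598.7, 229.4, 211.0]
eef_rot: [-3.14, -0.007, 0.115]
wrist_force: [0.2, 0.3, 0.7]
finger_gap: 60.9
finger_force: 0.0
```

```bash
python3 -c "
from h import *
P,tx,ty,a,b=look('g13'); sidemask(b)
M=np.array([624.6,232.1,69.])
for an in (40,42,45):
    t=np.radians(an); ax=-np.sin(t)*tx+np.array([0,0,np.cos(t)])
    print(an,'expected if seated: wrist',[px('wrist',M+k*ax) for k in (0,58,70,82)],'side',[px('side',M+k*ax) for k in (0,70,82)])"
```

```text
13.9 [598.7 229.4 211. ] [0.2 0.3 0.7] [ 0.03 -0.04  0.03] gap 60.9 0.0
140 K [] W [] | 145 K [] W [] | 150 K [] W [] | 155 K [] W [(249, 265)] | 160 K [(246, 250), (264, 267)] W [] | 165 K [(246, 253)] W [] | 170 K [(246, 252)] W [] | 175 K [(246, 268)] W [] | 180 K [(246, 268)] W [(225, 245), (269, 291)] | 185 K [(246, 268)] W [(225, 244), (270, 291)] | 190 K [(246, 269)] W [] | 195 K [(246, 269)] W [] | 200 K [(246, 269)] W [] | 205 K [(245, 269)] W [] | 210 K [(242, 273)] W [] | 215 K [(240, 274)] W [(276, 291)] | 220 K [(241, 274)] W [(225, 239), (276, 291)] | 225 K [(242, 273)] W [(225, 240), (274, 291)] | 230 K [(246, 269)] W [(225, 244), (271, 291)] | 235 K [] W [(225, 253), (269, 291)] | 240 K [] W [(225, 244), (269, 291)] | 245 K [] W [(270, 291)] | 250 K [] W [(271, 291)] | 255 K [] W [(272, 291)] | 260 K [] W [(274, 291)] | 265 K [] W [(271, 291)] | 270 K [] W [(273, 291)] | 275 K [] W [(275, 291)] | 280 K [] W [(277, 291)] | 285 K [] W [(278, 291)] | 290 K [] W [(279, 291)] | 295 K [] W [(280, 291)] | 300 K [] W [(282, 291)] | 305 K [] W [(284, 291)] | 310 K [] W [(285, 291)] | 
225 [];228 [];231 [];234 [(199, 207)];237 [];240 [];243 [];246 [];249 [];252 [(189, 197)];255 [(186, 199)];258 [(175, 200)];261 [(172, 200)];264 [(171, 199)];267 [(173, 182), (189, 195)];270 [];273 [];276 [];279 [];282 [];
40 expected if seated: wrist [[256.5, 161.7], [256.6, 206.5], [256.6, 217.1], [256.6, 228.2]] side [[175.7, 264.1], [191.1, 259.2], [193.9, 258.3]]
42 expected if seated: wrist [[256.5, 161.7], [256.6, 207.6], [256.6, 218.3], [256.6, 229.5]] side [[175.7, 264.1], [191.9, 260.1], [195.0, 259.4]]
45 expected if seated: wrist [[256.5, 161.7], [256.6, 208.9], [256.6, 219.8], [256.6, 231.2]] side [[175.7, 264.1], [193.2, 261.5], [196.5, 261.0]]
```

The tool is seated again: the knob rows match the predicted seated pose. I'll regrip on the knob middle at stand x -66, z 121.

arm_command(
  targets=[
    {"hand": 0.3, "yaw": 0, "x": -0.02, "y": 0, "z": 0.02},
    {"hand": 0.3, "yaw": 0, "x": 0, "y": 0, "z": 0.03},
    {"hand": 0.3, "yaw": 0, "x": 0, "y": 0, "z": 0.03},
    {"hand": 0.3, "yaw": 0, "x": 0, "y": 0, "z": 0.015},
    {"hand": 0.3, "yaw": 0, "x": 0, "y": 0, "z": 0},
    {"hand": 0.3, "yaw": 0, "x": 0, "y": 0, "z": 0},
  ],
)

```text
clock: 14.6
eef_pos: [578.9, 226.7, 111.1]
eef_rot: [-3.142, -0.0, 0.115]
wrist_force: [0.0, -1.2, 1.6]
finger_gap: 61.0
finger_force: 0.0
```

arm_command(
  targets=[
    {"hand": 0.3, "yaw": 0, "x": 0, "y": 0, "z": 0.0085},
    {"hand": 0.3, "yaw": 0, "x": 0, "y": 0, "z": 0},
    {"hand": -1, "yaw": 0, "x": 0, "y": 0, "z": 0},
    {"hand": -1, "yaw": 0, "x": 0, "y": 0, "z": 0},
    {"hand": -1, "yaw": 0, "x": 0, "y": 0, "z": 0},
    {"hand": -1, "yaw": 0, "x": 0, "y": 0, "z": 0},
    {"hand": -1, "yaw": 0, "x": 0, "y": 0, "z": 0},
    {"hand": -1, "yaw": 0, "x": 0, "y": 0, "z": 0},
  ],
  newtons=20,
)

```text
clock: 15.4
eef_pos: [578.5, 226.6, 102.3]
eef_rot: [-3.142, -0.0, 0.115]
wrist_force: [-0.6, -0.1, 2.4]
finger_gap: 35.0
finger_force: 20.0
```

arm_command(
  targets=[
    {"hand": -1, "yaw": 0, "x": -0.0034, "y": 0, "z": -0.0041},
    {"hand": -1, "yaw": 0, "x": -0.0034, "y": 0, "z": -0.0041},
    {"hand": -1, "yaw": 0, "x": -0.0034, "y": 0, "z": -0.0041},
    {"hand": -1, "yaw": 0, "x": -0.0034, "y": 0, "z": -0.0041},
    {"hand": -1, "yaw": 0, "x": -0.0035, "y": 0, "z": -0.0041},
    {"hand": -1, "yaw": 0, "x": -0.0035, "y": 0, "z": -0.0042},
    {"hand": -1, "yaw": 0, "x": -0.0035, "y": 0, "z": -0.0042},
    {"hand": -1, "yaw": 0, "x": -0.0035, "y": 0, "z": -0.0042},
    {"hand": -1, "yaw": 0, "x": 0, "y": 0, "z": 0},
  ],
  newtons=25,
)

```text
clock: 16.3
eef_pos: [551.0, 223.5, 136.0]
eef_rot: [-3.141, -0.001, 0.115]
wrist_force: [0.0, 0.2, -1.8]
finger_gap: 35.0
finger_force: 25.0
```

```bash
python3 -c "
from h import *
P,tx,ty,a,b=look('g14'); expect(P,tx,ks=(-70,-80,-93,-103,-120),angs=(20,30,40,45)); sidemask(b,165,225)"
```

```text
16.3 [551.  223.5 136. ] [ 0.   0.2 -1.8] [-0.01  0.03  0.04] gap 35.0 25.0
140 K [] W [(249, 262)] | 145 K [] W [(225, 291)] | 150 K [] W [(225, 253), (257, 291)] | 155 K [(241, 269)] W [(225, 239), (271, 291)] | 160 K [(238, 273)] W [(225, 236), (274, 291)] | 165 K [(237, 273)] W [(225, 232), (275, 291)] | 170 K [(239, 272)] W [(225, 231), (274, 291)] | 175 K [(238, 273)] W [(275, 282)] | 180 K [(238, 253), (255, 274)] W [] | 185 K [(238, 274)] W [] | 190 K [(238, 273)] W [(275, 281)] | 195 K [(238, 274)] W [(275, 281)] | 200 K [(238, 274)] W [(276, 280)] | 205 K [(237, 274)] W [(276, 281)] | 210 K [(237, 275)] W [(276, 280)] | 215 K [(237, 276)] W [] | 220 K [(237, 276)] W [] | 225 K [(237, 275)] W [(225, 228), (277, 283), (285, 291)] | 230 K [(237, 275)] W [(277, 282), (286, 291)] | 235 K [(227, 230), (235, 278), (283, 286)] W [(231, 234), (287, 291)] | 240 K [(226, 287)] W [] | 245 K [(225, 288)] W [] | 250 K [(225, 289)] W [] | 255 K [(225, 290)] W [] | 260 K [(225, 291)] W [] | 265 K [(225, 228), (231, 281), (286, 291)] W [(282, 285)] | 270 K [(235, 278), (287, 291)] W [(280, 
[... 265 characters left out ...]
9.8, 163.9, 154.7] side [[207.1, 247.5], [205.7, 250.3], [197.8, 264.8]]
30 wrist [172.9, 164.5, 154.3, 146.9, 135.3] side [[210.3, 250.1], [207.8, 252.1], [194.8, 262.3]]
40 wrist [161.9, 151.8, 139.4, 130.4, 115.9] side [[213.2, 252.9], [209.9, 254.0], [192.0, 259.6]]
45 wrist [156.8, 145.8, 132.3, 122.3, 106.3] side [[214.5, 254.4], [210.8, 255.0], [190.7, 258.2]]
225 [];228 [(168, 171)];231 [(167, 177)];234 [(165, 182), (200, 203)];237 [(165, 188), (199, 204)];240 [(165, 209)];243 [(165, 210)];246 [(165, 189), (199, 210)];249 [(170, 185), (201, 210)];252 [(180, 187), (201, 211)];255 [(201, 211)];258 [(201, 210)];261 [(202, 210)];264 [(202, 204)];267 [];270 [];273 [];276 [];279 [];282 [];
```

arm_command(
  targets=[
    {"hand": -1, "yaw": 0, "x": 0, "y": 0, "z": 0},
    {"hand": -1, "yaw": 0, "x": 0.008, "y": 0, "z": -0.0062},
    {"hand": -1, "yaw": 0, "x": 0.0084, "y": 0, "z": -0.0055},
    {"hand": -1, "yaw": 0, "x": 0.0089, "y": 0, "z": -0.0047},
    {"hand": -1, "yaw": 0, "x": 0.0093, "y": 0, "z": -0.004},
    {"hand": -1, "yaw": 0, "x": 0, "y": 0, "z": 0},
  ],
  newtons=15,
)

```text
clock: 17.0
eef_pos: [586.2, 227.4, 155.6]
eef_rot: [-3.142, -0.0, 0.114]
wrist_force: [-0.7, -0.2, -1.9]
finger_gap: 35.5
finger_force: 15.0
```

```bash
python3 -c "
from h import *
P,tx,ty,a,b=look('g15'); expect(P,tx,ks=(-70,-80,-93,-103,-120),angs=(0,10,20,30,40)); sidemask(b,150,215,215,270)"
```

```text
17.0 [586.2 227.4 155.6] [-0.7 -0.2 -1.9] [-0.03  0.06 -0.02] gap 35.5 15.0
140 K [] W [] | 145 K [] W [] | 150 K [] W [(250, 262)] | 155 K [] W [(247, 266)] | 160 K [] W [(246, 267)] | 165 K [] W [(246, 267)] | 170 K [] W [(247, 252), (259, 266)] | 175 K [(244, 268)] W [] | 180 K [(241, 272)] W [(225, 239), (274, 291)] | 185 K [(240, 272)] W [(225, 239), (274, 291)] | 190 K [(240, 272)] W [(273, 278)] | 195 K [(240, 272)] W [(274, 278)] | 200 K [(240, 272)] W [(274, 279)] | 205 K [(239, 273)] W [(274, 278)] | 210 K [(239, 274)] W [] | 215 K [(239, 274)] W [] | 220 K [(238, 274)] W [(276, 280)] | 225 K [(238, 274)] W [(225, 228), (276, 291)] | 230 K [(238, 275)] W [(231, 237), (276, 282), (286, 291)] | 235 K [(233, 279)] W [(287, 291)] | 240 K [(226, 287)] W [(288, 291)] | 245 K [(225, 288)] W [] | 250 K [(225, 289)] W [] | 255 K [(225, 290)] W [] | 260 K [(225, 291)] W [] | 265 K [(231, 282), (286, 291)] W [] | 270 K [(235, 277), (287, 291)] W [(279, 286)] | 275 K [(240, 273), (288, 291)] W [(279, 287)] | 280 K [] W [(277, 288)] | 285 K [] W [(277, 289)] | 290 K [] W [(279, 289)] | 
[... 202 characters left out ...]

10 wrist [196.3, 190.9, 184.6, 180.1, 173.0] side [[185.9, 229.4], [185.7, 233.1], [184.7, 252.7]]
20 wrist [183.5, 176.7, 168.5, 162.6, 153.5] side [[189.2, 231.7], [188.0, 234.7], [181.5, 250.4]]
30 wrist [171.5, 163.1, 152.9, 145.5, 133.9] side [[192.4, 234.3], [190.2, 236.5], [178.5, 247.9]]
40 wrist [160.4, 150.3, 137.9, 128.9, 114.5] side [[195.4, 237.2], [192.2, 238.5], [175.6, 245.2]]
215 [];218 [];221 [(170, 172)];224 [(166, 170), (177, 179), (185, 192)];227 [(164, 170), (179, 192)];230 [(180, 185), (190, 193)];233 [(181, 193), (203, 208)];236 [(182, 194)];239 [(183, 195)];242 [(184, 194)];245 [(184, 193)];248 [(185, 190)];251 [];254 [];257 [];260 [(177, 179)];263 [];266 [];269 [];
```

The lean is now about 21° and the knob grip is firm, with the gap at 35.5. I'll continue to upright.

arm_command(
  targets=[
    {"hand": -1, "yaw": 0, "x": 0.0097, "y": 0, "z": -0.0031},
    {"hand": -1, "yaw": 0, "x": 0.0098, "y": 0, "z": -0.0022},
    {"hand": -1, "yaw": 0, "x": 0.01, "y": 0, "z": -0.0013},
    {"hand": -1, "yaw": 0, "x": 0.0101, "y": 0, "z": -0.0005},
    {"hand": -1, "yaw": 0, "x": 0, "y": 0, "z": 0},
  ],
  newtons=15,
)

```text
clock: 17.6
eef_pos: [624.9, 231.9, 162.2]
eef_rot: [-3.142, 0.001, 0.115]
wrist_force: [-0.4, 1.0, -1.5]
finger_gap: 35.3
finger_force: 15.0
```

```bash
python3 -c "
from h import *
P,tx,ty,a,b=look('g16'); expect(P,tx,ks=(-70,-80,-93,-103,-120),angs=(-5,0,5,10,20)); sidemask(b,150,215,210,270)"
```

```text
17.6 [624.9 231.9 162.2] [-0.4  1.  -1.5] [0.05 0.13 0.03] gap 35.3 15.0
140 K [] W [] | 145 K [] W [] | 150 K [] W [] | 155 K [] W [] | 160 K [] W [] | 165 K [] W [] | 170 K [] W [] | 175 K [] W [] | 180 K [] W [] | 185 K [] W [] | 190 K [] W [(250, 263)] | 195 K [] W [(247, 266)] | 200 K [(247, 267)] W [] | 205 K [(243, 271)] W [] | 210 K [(241, 272)] W [] | 215 K [(241, 271)] W [(225, 240), (273, 291)] | 220 K [(240, 272)] W [(273, 280), (287, 291)] | 225 K [(240, 273)] W [(225, 228), (274, 291)] | 230 K [(238, 276)] W [(231, 236), (277, 282), (286, 291)] | 235 K [(233, 280)] W [(287, 291)] | 240 K [(226, 287)] W [(288, 291)] | 245 K [(225, 288)] W [] | 250 K [(225, 289)] W [] | 255 K [(225, 291)] W [] | 260 K [(225, 291)] W [] | 265 K [(230, 282), (286, 291)] W [] | 270 K [(233, 278), (287, 291)] W [(280, 286)] | 275 K [(239, 274), (288, 291)] W [(278, 287)] | 280 K [(251, 260)] W [(275, 287)] | 285 K [] W [(277, 289)] | 290 K [] W [(279, 289)] | 295 K [] W [(280, 290)] | 300 K [] W [(282, 291)] | 305 K [] W [(282, 291)] | 310 K [] W [(284, 291)] | 
-5 wrist [216.5, 213.3, 209.6, 206.9, 202.8] side [[162.4, 214.9], [163.9, 219.5], [172.2, 244.3]]
0 wrist [209.7, 205.8, 201.2, 197.9, 192.9] side [[164.0, 215.7], [165.0, 220.1], [170.7, 243.5]]
5 wrist [203.0, 198.4, 192.9, 189.0, 183.0] side [[165.6, 216.6], [166.1, 220.7], [169.1, 242.6]]
10 wrist [196.4, 191.1, 184.7, 180.2, 173.2] side [[167.2, 217.6], [167.3, 221.4], [167.6, 241.6]]
20 wrist [183.7, 176.9, 168.7, 162.8, 153.7] side [[170.4, 219.9], [169.5, 223.0], [164.5, 239.4]]
210 [(169, 173)];213 [(162, 166), (170, 173)];216 [(160, 163), (172, 174)];219 [(172, 175)];222 [(165, 175)];225 [(163, 176)];228 [(164, 177)];231 [(165, 176)];234 [(166, 175), (199, 207)];237 [(167, 175)];240 [(167, 175)];243 [(168, 176)];246 [(168, 177)];249 [(167, 178)];252 [(167, 178)];255 [(169, 176)];258 [];261 [];264 [];267 [];
```

By the wrist view it is close to upright: shoulder at row 198, cone to row 188. I'll lift it clear and measure the tilt against open background.

arm_command(
  targets=[
    {"hand": -1, "yaw": 0, "x": 0, "y": 0, "z": -0.008},
    {"hand": -1, "yaw": 0, "x": 0, "y": 0, "z": -0.02},
    {"hand": -1, "yaw": 0, "x": 0, "y": 0, "z": -0.03},
    {"hand": -1, "yaw": 0, "x": 0, "y": 0, "z": -0.025},
    {"hand": -1, "yaw": 0, "x": 0, "y": 0, "z": -0.01},
    {"hand": -1, "yaw": 0, "x": 0, "y": 0, "z": 0},
  ],
  newtons=20,
)

```text
clock: 18.3
eef_pos: [624.9, 232.1, 257.3]
eef_rot: [-3.141, -0.003, 0.115]
wrist_force: [-0.6, -0.0, -1.7]
finger_gap: 34.6
finger_force: 20.0
```

```bash
cat >> h.py <<'E'
def prof(im,rows,x0,x1,f):
    for r in rows:
        v=f(im[r,x0:x1].astype(int)); d=np.flatnonzero(np.diff(np.r_[0,v.astype(int),0])); q=[(int(x)+x0,int(y)+x0-1) for x,y in zip(d[::2],d[1::2]) if y-x>2]
        print(r,q,end=';')
    print()
steel=lambda a:(a.max(-1)>115)&(a.max(-1)-a.min(-1)<30)
black=lambda a:a.max(-1)<52
wood=lambda a:(a[...,0]-a[...,2]>50)
E
python3 -c "
from h import *
P,tx,ty,a,b=look('g17'); expect(P,tx,ks=(-70,-80,-93,-103,-120),angs=(-5,0,5,10)); 
print('side steel');prof(b,range(195,262,3),130,200,steel);print('black');prof(b,range(180,262,3),130,200,black)
print([px('side',P+[0,0,19]+np.array([0,0,k])) for k in (12,0,-12,-70,-80,-93,-120)])
print('wrist steel');prof(a,range(150,215,3),215,300,steel)
"
```

```text
18.3 [624.9 232.1 257.3] [-0.6 -0.  -1.7] [0.01 0.01 0.02] gap 34.6 20.0
140 K [] W [] | 145 K [] W [] | 150 K [] W [] | 155 K [] W [] | 160 K [] W [] | 165 K [] W [] | 170 K [] W [] | 175 K [] W [] | 180 K [] W [] | 185 K [] W [(254, 260)] | 190 K [] W [(225, 291)] | 195 K [(253, 261)] W [(225, 250), (263, 291)] | 200 K [(244, 269)] W [(285, 291)] | 205 K [(241, 271)] W [(273, 291)] | 210 K [(241, 272)] W [(225, 240), (274, 291)] | 215 K [(241, 271)] W [(225, 240), (273, 291)] | 220 K [(241, 272)] W [(225, 239), (274, 291)] | 225 K [(240, 273)] W [(225, 238), (274, 291)] | 230 K [(238, 276)] W [(231, 236), (277, 282), (286, 291)] | 235 K [(227, 230), (233, 280)] W [(287, 291)] | 240 K [(226, 287)] W [(288, 291)] | 245 K [(225, 288)] W [] | 250 K [(225, 289)] W [] | 255 K [(225, 290)] W [] | 260 K [(225, 291)] W [] | 265 K [(230, 282), (286, 291)] W [] | 270 K [(233, 278), (287, 291)] W [(280, 286)] | 275 K [(240, 273), (288, 291)] W [(275, 287)] | 280 K [(253, 258)] W [(276, 288)] | 285 K [] W [(278, 288)] | 290 K [] W [(280, 289)] | 295 K [] W [(281, 290)] | 300 K [] W [(282, 291)]
[... 1195 characters left out ...]
7)];204 [(158, 168)];207 [(159, 168)];210 [(159, 169)];213 [(159, 169)];216 [(158, 170)];219 [(158, 171)];222 [(159, 170)];225 [(162, 167)];228 [];231 [];234 [];237 [];240 [];243 [];246 [];249 [];252 [];255 [];258 [];261 [];
[[157.4, 189.1], [158.7, 194.1], [159.9, 199.1], [165.2, 221.2], [166.1, 224.7], [167.2, 229.2], [169.3, 238.1]]
wrist steel
150 [];153 [];156 [];159 [];162 [];165 [];168 [];171 [];174 [];177 [];180 [];183 [];186 [(252, 261)];189 [(215, 299)];192 [(215, 299)];195 [(220, 224), (226, 240), (242, 244), (246, 250), (264, 267), (286, 299)];198 [(286, 299)];201 [(285, 299)];204 [(273, 299)];207 [(233, 240), (274, 299)];210 [(215, 240), (274, 299)];213 [(215, 240), (273, 299)];
```

The steel tip at wrist row 183 and the handle line in the side view both give a lean of about 6°, with the knob some 5 mm to -x in the pads. I'll dip the tip back into the socket mouth and push the remaining few degrees.

arm_command(
  targets=[
    {"hand": -1, "yaw": 0, "x": -0.0085, "y": 0, "z": 0.02},
    {"hand": -1, "yaw": 0, "x": 0, "y": 0, "z": 0.03},
    {"hand": -1, "yaw": 0, "x": 0, "y": 0, "z": 0.02},
    {"hand": -1, "yaw": 0, "x": 0, "y": 0, "z": 0.012},
    {"hand": -1, "yaw": 0, "x": 0, "y": 0, "z": 0.006},
    {"hand": -1, "yaw": 0, "x": 0, "y": 0, "z": 0.006},
    {"hand": -1, "yaw": 0, "x": 0, "y": 0, "z": 0},
    {"hand": -1, "yaw": 0, "x": 0, "y": 0, "z": 0},
  ],
  newtons=15,
)

```text
clock: 19.2
eef_pos: [616.6, 231.0, 162.4]
eef_rot: [-3.141, -0.001, 0.115]
wrist_force: [-0.2, 0.4, -1.7]
finger_gap: 35.0
finger_force: 15.0
```

arm_command(
  targets=[
    {"hand": -1, "yaw": 0, "x": 0.003, "y": 0, "z": 0},
    {"hand": -1, "yaw": 0, "x": 0.003, "y": 0, "z": 0},
    {"hand": -1, "yaw": 0, "x": 0.003, "y": 0, "z": 0},
    {"hand": -1, "yaw": 0, "x": 0.003, "y": 0, "z": 0},
    {"hand": -1, "yaw": 0, "x": 0.002, "y": 0, "z": 0},
    {"hand": -1, "yaw": 0, "x": 0, "y": 0, "z": 0},
  ],
  newtons=15,
)

```text
clock: 19.8
eef_pos: [630.4, 232.6, 161.7]
eef_rot: [-3.142, 0.0, 0.115]
wrist_force: [-0.9, 1.0, -0.4]
finger_gap: 35.3
finger_force: 15.0
```

```bash
cat >> h.py <<'E'
def check(tag,rows):
    P,tx,ty,a,b=look(tag); print('side black');prof(b,rows,120,215,black)
    for an in (-5,0,5,10):
        t=np.radians(an); ax=-np.sin(t)*tx+np.array([0,0,np.cos(t)]); print(an,'wrist tip row',px('wrist',P+[0,0,19]-120*ax),'side',[px('side',P+[0,0,19]+k*ax) for k in (0,-12,-30,-50,-70,-120)])
    return P,tx,ty,a,b
E
python3 -c "
from h import *
check('g18',range(210,262,3))"
```

```text
19.8 [630.4 232.6 161.7] [-0.9  1.  -0.4] [ 0.2   0.18 -0.05] gap 35.3 15.0
140 K [] W [] | 145 K [] W [] | 150 K [] W [] | 155 K [] W [] | 160 K [] W [] | 165 K [] W [] | 170 K [] W [] | 175 K [] W [] | 180 K [] W [] | 185 K [] W [] | 190 K [] W [] | 195 K [] W [(251, 262)] | 200 K [] W [(248, 253), (256, 266)] | 205 K [(246, 268)] W [] | 210 K [(242, 271)] W [] | 215 K [(241, 272)] W [] | 220 K [(241, 271)] W [(225, 240), (272, 291)] | 225 K [(240, 272)] W [(225, 228), (274, 291)] | 230 K [(238, 276)] W [(231, 236), (277, 282), (286, 291)] | 235 K [(233, 280)] W [(287, 291)] | 240 K [(226, 287)] W [(288, 291)] | 245 K [(225, 288)] W [] | 250 K [(225, 289)] W [] | 255 K [(225, 290)] W [] | 260 K [(225, 291)] W [] | 265 K [(230, 282), (286, 291)] W [] | 270 K [(233, 279), (287, 291)] W [(280, 286)] | 275 K [(239, 275), (288, 291)] W [(278, 287)] | 280 K [(249, 264)] W [(275, 288)] | 285 K [] W [(276, 288)] | 290 K [] W [(278, 289)] | 295 K [] W [(280, 290)] | 300 K [] W [(281, 291)] | 305 K [] W [(283, 291)] | 310 K [] W [(283, 291)] | 
side black
210 [(120, 146), (151, 163), (167, 1
[... 180 characters left out ...]
4)];234 [(163, 173), (199, 207)];237 [(164, 173)];240 [(165, 174)];243 [(166, 175)];246 [(165, 176)];249 [(166, 178)];252 [(166, 177)];255 [(168, 174)];258 [];261 [];
-5 wrist tip row [256.6, 203.3] side [[165.0, 228.8], [166.4, 233.0], [168.5, 239.2], [170.8, 245.8], [173.0, 252.2], [178.1, 267.2]]
0 wrist tip row [256.6, 193.4] side [[165.0, 228.8], [166.0, 232.8], [167.4, 238.6], [169.0, 244.9], [170.5, 250.9], [174.0, 265.0]]
5 wrist tip row [256.6, 183.6] side [[165.0, 228.8], [165.5, 232.5], [166.3, 238.0], [167.2, 243.8], [168.0, 249.4], [169.9, 262.6]]
10 wrist tip row [256.6, 173.8] side [[165.0, 228.8], [165.1, 232.2], [165.2, 237.3], [165.3, 242.7], [165.5, 247.8], [165.8, 259.9]]
```

arm_command(
  targets=[
    {"hand": -1, "yaw": 0, "x": -0.001, "y": 0, "z": -0.005},
    {"hand": -1, "yaw": 0, "x": 0, "y": 0, "z": -0.015},
    {"hand": -1, "yaw": 0, "x": 0, "y": 0, "z": -0.03},
    {"hand": -1, "yaw": 0, "x": 0, "y": 0, "z": -0.03},
    {"hand": -1, "yaw": 0, "x": 0, "y": 0, "z": -0.015},
    {"hand": -1, "yaw": 0, "x": 0, "y": 0, "z": 0},
    {"hand": -1, "yaw": 0, "x": 0, "y": 0, "z": 0},
  ],
  newtons=20,
)

```text
clock: 20.6
eef_pos: [629.2, 232.4, 256.7]
eef_rot: [3.142, -0.0, 0.115]
wrist_force: [0.5, -0.4, -1.6]
finger_gap: 34.9
finger_force: 20.0
```

```bash
python3 -c "
from h import *
P,tx,ty,a,b=check('g19',range(180,240,3))
for r in range(180,206,2): print(r,a[r,250:264:2].max(1),end=' ')
import cv2
t=camera('top'); cv2.imwrite('pics/g19t.png',t[:,:,::-1])
"
```

```text
20.6 [629.2 232.4 256.7] [ 0.5 -0.4 -1.6] [0.06 0.06 0.04] gap 34.9 20.0
140 K [] W [] | 145 K [] W [] | 150 K [] W [] | 155 K [] W [] | 160 K [] W [] | 165 K [] W [] | 170 K [] W [] | 175 K [] W [] | 180 K [] W [] | 185 K [] W [] | 190 K [] W [(253, 260), (286, 291)] | 195 K [] W [(225, 291)] | 200 K [(248, 264)] W [(285, 291)] | 205 K [(243, 270)] W [(271, 291)] | 210 K [(241, 272)] W [(225, 240), (273, 291)] | 215 K [(241, 272)] W [(225, 240), (273, 291)] | 220 K [(241, 272)] W [(225, 240), (273, 291)] | 225 K [(240, 273)] W [(225, 239), (274, 291)] | 230 K [(238, 276)] W [(231, 236), (277, 282), (286, 291)] | 235 K [(227, 230), (233, 280)] W [(287, 291)] | 240 K [(226, 287)] W [(288, 291)] | 245 K [(225, 288)] W [] | 250 K [(225, 289)] W [] | 255 K [(225, 290)] W [] | 260 K [(225, 291)] W [] | 265 K [(230, 282), (286, 291)] W [] | 270 K [(233, 278), (287, 291)] W [(280, 286)] | 275 K [(239, 273), (288, 291)] W [(275, 286)] | 280 K [(252, 263)] W [(276, 288)] | 285 K [] W [(278, 288)] | 290 K [] W [(280, 289)] | 295 K [] W [(280, 290)] | 300 K [] W [(282, 291)] | 305 K [] W [(285,
[... 602 characters left out ...]
7.6, 237.3]]
5 wrist tip row [256.5, 183.7] side [[156.8, 193.3], [157.5, 198.0], [158.5, 204.7], [159.6, 211.9], [160.7, 218.8], [163.1, 234.7]]
10 wrist tip row [256.5, 173.9] side [[156.8, 193.3], [157.0, 197.7], [157.3, 204.0], [157.6, 210.7], [157.9, 217.1], [158.6, 231.9]]
180 [154 153 151 151 143 141 165] 182 [145 142 141 143 144 142 164] 184 [144 144 145 145 139 140 136] 186 [146 144 145 147 146 146 142] 188 [143 141 142 140 139 147 141] 190 [147 138 142 139 137 140 176] 192 [143 136 142 146 143 140 146] 194 [140 154 160 159 158 157 150] 196 [154 159 157 149 159 158 162] 198 [132  88  61  51  60  68  95] 200 [44 40 45 42 37 45 40] 202 [42 44 42 49 47 43 46] 204 [44 43 42 44 43 43 44]
```

Out of contact it springs back to about 4° lean. One more dip, with some over-travel to take up the spring-back.

arm_command(
  targets=[
    {"hand": -1, "yaw": 0, "x": -0.01, "y": 0, "z": 0.02},
    {"hand": -1, "yaw": 0, "x": 0, "y": 0, "z": 0.03},
    {"hand": -1, "yaw": 0, "x": 0, "y": 0, "z": 0.025},
    {"hand": -1, "yaw": 0, "x": 0, "y": 0, "z": 0.012},
    {"hand": -1, "yaw": 0, "x": 0, "y": 0, "z": 0.006},
    {"hand": -1, "yaw": 0, "x": 0, "y": 0, "z": 0},
    {"hand": -1, "yaw": 0, "x": 0, "y": 0, "z": 0},
  ],
  newtons=15,
)

```text
clock: 21.45
eef_pos: [619.7, 231.4, 164.8]
eef_rot: [-3.141, -0.001, 0.115]
wrist_force: [0.5, -0.2, -2.1]
finger_gap: 35.1
finger_force: 15.0
```

arm_command(
  targets=[
    {"hand": -1, "yaw": 0, "x": 0.005, "y": 0, "z": 0},
    {"hand": -1, "yaw": 0, "x": 0.005, "y": 0, "z": 0},
    {"hand": -1, "yaw": 0, "x": 0.004, "y": 0, "z": 0},
    {"hand": -1, "yaw": 0, "x": 0.003, "y": 0, "z": 0},
    {"hand": -1, "yaw": 0, "x": 0.0015, "y": 0, "z": 0},
    {"hand": -1, "yaw": 0, "x": 0, "y": 0, "z": 0},
  ],
  newtons=15,
)

```text
clock: 22.05
eef_pos: [637.8, 233.4, 163.6]
eef_rot: [3.142, 0.0, 0.115]
wrist_force: [-1.2, 0.3, -1.3]
finger_gap: 35.1
finger_force: 15.0
```

arm_command(
  targets=[
    {"hand": -1, "yaw": 0, "x": -0.004, "y": 0, "z": 0},
    {"hand": -1, "yaw": 0, "x": -0.002, "y": 0, "z": -0.01},
    {"hand": -1, "yaw": 0, "x": 0, "y": 0, "z": -0.02},
    {"hand": -1, "yaw": 0, "x": 0, "y": 0, "z": -0.03},
    {"hand": -1, "yaw": 0, "x": 0, "y": 0, "z": -0.03},
    {"hand": -1, "yaw": 0, "x": 0, "y": 0, "z": -0.01},
    {"hand": -1, "yaw": 0, "x": 0, "y": 0, "z": 0},
  ],
  newtons=20,
)

```text
clock: 22.75
eef_pos: [632.0, 232.9, 265.4]
eef_rot: [-3.141, -0.003, 0.115]
wrist_force: [-0.1, -0.6, -2.4]
finger_gap: 34.7
finger_force: 20.0
```

```bash
python3 -c "
from h import *
P,tx,ty,a,b=check('g20',range(180,240,3))
for r in range(194,206,1): print(r,a[r,248:266:3].max(1),end=' ')
"
```

```text
22.75 [632.  232.9 265.4] [-0.1 -0.6 -2.4] [ 0.04 -0.02 -0.02] gap 34.7 20.0
140 K [] W [] | 145 K [] W [] | 150 K [] W [] | 155 K [] W [] | 160 K [] W [] | 165 K [] W [] | 170 K [] W [] | 175 K [] W [] | 180 K [] W [] | 185 K [] W [] | 190 K [] W [] | 195 K [] W [(225, 291)] | 200 K [] W [(249, 266), (283, 291)] | 205 K [(249, 264)] W [(240, 246), (266, 291)] | 210 K [(244, 269)] W [(225, 242), (271, 291)] | 215 K [(241, 272)] W [(225, 240), (273, 291)] | 220 K [(241, 272)] W [(225, 240), (274, 291)] | 225 K [(241, 272)] W [(225, 239), (273, 291)] | 230 K [(237, 276)] W [(231, 235), (277, 282), (286, 291)] | 235 K [(227, 230), (232, 279)] W [(287, 291)] | 240 K [(226, 287)] W [(288, 291)] | 245 K [(225, 288)] W [] | 250 K [(225, 289)] W [] | 255 K [(225, 290)] W [] | 260 K [(225, 291)] W [] | 265 K [(230, 282), (286, 291)] W [] | 270 K [(233, 279), (287, 291)] W [(280, 286)] | 275 K [(239, 274), (288, 291)] W [(276, 286)] | 280 K [(249, 266)] W [(277, 288)] | 285 K [] W [(278, 288)] | 290 K [] W [(280, 289)] | 295 K [] W [(281, 290)] | 300 K [] W [(284, 291)] | 305 K [] W [(285, 291
[... 531 characters left out ...]
[155.7, 194.1], [157.5, 201.4], [159.5, 209.1], [161.3, 216.6], [165.6, 233.9]]
5 wrist tip row [256.4, 183.8] side [[154.4, 189.0], [155.2, 193.8], [156.3, 200.7], [157.4, 208.0], [158.6, 215.0], [161.1, 231.3]]
10 wrist tip row [256.4, 173.9] side [[154.4, 189.0], [154.7, 193.5], [155.0, 199.9], [155.4, 206.8], [155.8, 213.3], [156.6, 228.5]]
194 [152 151 155 152 147 154] 195 [151 152 156 151 151 154] 196 [151 154 152 147 155 156] 197 [137 139 145 136 144 150] 198 [103 119 130 133 131 153] 199 [ 89 125 131 140 134 143] 200 [ 87 133 151 154 147 135] 201 [ 99 141 157 155 155 138] 202 [114 151 134 131 133 150] 203 [133 124  84  69  81 129] 204 [120  65  47  47  43  70] 205 [79 40 43 37 40 39]
```

The tool is now upright to within about 1°, with its axis about 5 mm to -x of the pads. I'll carry it over the vise at a safe height.

arm_command(
  targets=[
    {"hand": -1, "yaw": 0, "x": -0.0024, "y": 0.012, "z": 0},
    {"hand": -1, "yaw": 0, "x": -0.0049, "y": 0.024, "z": 0},
    {"hand": -1, "yaw": 0, "x": -0.0065, "y": 0.032, "z": 0},
    {"hand": -1, "yaw": 0, "x": -0.0065, "y": 0.032, "z": 0},
    {"hand": -1, "yaw": 0, "x": -0.0065, "y": 0.032, "z": 0},
    {"hand": -1, "yaw": 0, "x": -0.0065, "y": 0.032, "z": 0},
    {"hand": -1, "yaw": 0, "x": -0.0065, "y": 0.032, "z": 0},
    {"hand": -1, "yaw": 0, "x": -0.0065, "y": 0.032, "z": 0},
    {"hand": -1, "yaw": 0, "x": -0.0065, "y": 0.032, "z": 0},
    {"hand": -1, "yaw": 0, "x": -0.0065, "y": 0.032, "z": 0},
  ],
  newtons=25,
)

```text
clock: 23.85
eef_pos: [605.3, -66.1, 262.6]
eef_rot: [-3.141, 0.002, 0.114]
wrist_force: [0.1, 0.4, -2.3]
finger_gap: 34.9
finger_force: 25.0
```

arm_command(
  targets=[
    {"hand": -1, "yaw": 0, "x": -0.0065, "y": 0.032, "z": 0},
    {"hand": -1, "yaw": 0, "x": -0.0065, "y": 0.032, "z": 0},
    {"hand": -1, "yaw": 0, "x": -0.0065, "y": 0.032, "z": 0},
    {"hand": -1, "yaw": 0, "x": -0.0049, "y": 0.024, "z": 0},
    {"hand": -1, "yaw": 0, "x": -0.0028, "y": 0.014, "z": 0},
    {"hand": -1, "yaw": 0, "x": -0.0025, "y": 0.0125, "z": 0},
    {"hand": -1, "yaw": 0, "x": 0, "y": 0, "z": 0.015},
    {"hand": -1, "yaw": 0, "x": 0, "y": 0, "z": 0.015},
    {"hand": -1, "yaw": 0, "x": 0, "y": 0, "z": 0},
    {"hand": -1, "yaw": 0, "x": 0, "y": 0, "z": 0},
  ],
)

```text
clock: 24.85
eef_pos: [593.6, -212.8, 234.0]
eef_rot: [-3.141, 0.0, 0.115]
wrist_force: [-0.5, 0.6, -0.7]
finger_gap: 35.0
finger_force: 25.0
```

```bash
python3 -c "
from h import *
H=np.array([588.3,-213.5,75]); print('hole px',px('side',H),px('wrist',H),'P105',px('side',H+[0,0,30]))
P,tx,ty,a,b=check('g21',range(75,150,3))
print('up side',[px('side',P+[0,0,19]+np.array([0,0,k])) for k in (12,-12,-36,-70)])
print('sblack');prof(b,range(60,160,3),260,340,black);print('steel');prof(b,range(100,160,3),260,340,lambda q:q.max(-1)>195)
" | grep -v '^140'
```

```text
hole px [310.5, 152.6] [256.7, 184.1] P105 [311.9, 143.6]
24.85 [ 593.6 -212.8  234. ] [-0.5  0.6 -0.7] [ 0.09 -0.02  0.  ] gap 35.0 25.0
side black
75 [];78 [];81 [];84 [];87 [];90 [];93 [];96 [];99 [];102 [];105 [];108 [];111 [];114 [];117 [];120 [];123 [];126 [];129 [];132 [];135 [];138 [];141 [];144 [];147 [];
-5 wrist tip row [256.4, 203.6] side [[317.6, 92.0], [317.4, 96.7], [317.0, 103.6], [316.6, 111.1], [316.1, 118.3], [315.1, 135.5]]
0 wrist tip row [256.4, 193.8] side [[317.6, 92.0], [317.0, 96.6], [315.9, 103.3], [314.8, 110.6], [313.8, 117.6], [311.3, 134.2]]
5 wrist tip row [256.4, 183.9] side [[317.6, 92.0], [316.5, 96.4], [314.9, 102.9], [313.1, 109.9], [311.5, 116.6], [307.4, 132.6]]
10 wrist tip row [256.3, 174.2] side [[317.6, 92.0], [316.1, 96.3], [313.9, 102.4], [311.5, 109.1], [309.2, 115.5], [303.7, 130.7]]
up side [[318.4, 87.3], [317.0, 96.6], [315.6, 105.5], [313.8, 117.6]]
sblack
60 [(300, 308), (317, 333)];63 [(310, 325), (331, 333)];66 [(320, 322)];69 [];72 [];75 [];78 [];81 [];84 [(322, 324)];87 [(321, 324)];90 [(321, 325)];93 [(320, 324)];96 [(320, 323)];99 [(319, 322)];102 [(319, 321)];105 [(313, 321)];108 [(313, 321)];111 [(313, 320)];114 [(313, 320)];117 [(312, 321)];120 [];123 [];126 [];129 [];132 [];135 [];138 [];141 [];144 [];147 [];150 [];153 [];156 [];159 [];
steel
100 [];103 [];106 [(331, 339)];109 [(324, 339)];112 [(323, 332)];115 [];118 [];121 [(272, 276)];124 [(260, 263), (267, 271)];127 [(260, 266), (276, 285)];130 [(265, 281)];133 [(265, 276)];136 [(260, 270), (276, 278), (296, 305)];139 [(263, 265), (276, 282), (286, 309)];142 [(281, 310)];145 [(282, 309)];148 [(270, 304), (313, 316)];151 [(264, 274), (280, 302), (315, 325)];154 [(268, 273), (284, 303)];157 [(288, 290), (296, 299), (329, 337)];
```

```bash
python3 -c "
from h import *
b0=cv2.imread('pics/side0.png').astype(int); b1=cv2.imread('pics/g21s.png').astype(int)
d=np.abs(b1-b0).max(2)
for r in range(99,150,2): 
    v=d[r,295:340]>22; e=np.flatnonzero(np.diff(np.r_[0,v.astype(int),0])); print(r,[(int(x)+295,int(y)+294) for x,y in zip(e[::2],e[1::2]) if y-x>1], b1[r,300:330:3].max(1))
w=cv2.imread('pics/g21w.png')
for r in range(176,212,2): print(r,w[r,244:270:2].max(1))
"
```

```text
99 [(318, 323)] [139 139 139 134 133 131  77  27 123 141]
101 [(317, 323)] [139 138 140 131 129 131  63  27 126 140]
103 [(312, 323)] [139 141 139 137  98 110  51  27 134 138]
105 [(311, 323)] [141 140 139 138  70  42  32  30 133 139]
107 [(311, 322)] [141 137 139 139  65  26  29  31 136 176]
109 [(311, 322)] [138 139 137 139  58  26  28  44 226 251]
111 [(311, 322)] [138 138 139 137  57  28  27  82 252 247]
113 [(311, 322)] [137 139 138 137  53  25  28  89 243 228]
115 [(311, 322)] [138 139 138 137  48  27  27  69 194 160]
117 [(311, 322)] [139 137 139 133  37  26  28  46 130  98]
119 [(312, 321)] [138 137 138 136  79  37  36  52  83 104]
121 [(313, 317)] [137 140 137 138 119  95  96 102 130 139]
123 [] [139 138 139 139 131 113 118 138 140 141]
125 [(315, 316)] [140 138 141 140 132 113 122 141 141 141]
127 [(313, 317)] [139 141 141 141 121 113 115 139 141 140]
129 [(313, 318)] [141 141 141 141 116 113 115 139 141 141]
131 [(313, 317)] [142 141 141 142 116 112 116 139 141 141]
133 [] [179 154 141 143 130 115 127 141 141 141]
135 [] [222 209 156 141 141 133 141 141 141 141]
137 [] [22
[... 712 characters left out ...]
4 124 123 119 122 134 183 248]
188 [143 141 144 141 126 122 123 123 123 137 138 184 248]
190 [141 140 140 140 139 135 127 133 141 142 139 244 248]
192 [139 139 139 140 137 140 139 142 140 140 140 253 247]
194 [139 135 138 138 140 138 141 141 139 138 137 248 247]
196 [139 143 140 139 138 137 131 134 139 142 141 132 162]
198 [138 140 141 146 126 106 106 105 106 128 137 135 134]
200 [144 141 142 115 106 115 127 116 119 108 114 139 140]
202 [115 122 124 118 126 114 107 109 115 113 110 133 142]
204 [106 109  94  80  49  37  34  39  35  40 102 117 142]
206 [106  89  37  31  30  33  31  33  36  35  32  53 123]
208 [84 37 34 37 32 23 32 32 30 41 31 29 43]
210 [26 35 33 39 41 37 32 32 30 36 35 34 34]
```

In the side view the cutter point is at (315.1,136), against (313.2,134.6) for a point directly over the hole at this height. So it needs about 4 mm more along +x. The wrist view shows the hole centred at (257,184) and the tool lined up with it sideways. I'll correct and lower.

arm_command(
  targets=[
    {"hand": -1, "yaw": 0, "x": 0.002, "y": 0, "z": 0.005},
    {"hand": -1, "yaw": 0, "x": 0.002, "y": 0, "z": 0.007},
    {"hand": -1, "yaw": 0, "x": 0, "y": 0, "z": 0.007},
    {"hand": -1, "yaw": 0, "x": 0, "y": 0, "z": 0.004},
    {"hand": -1, "yaw": 0, "x": 0, "y": 0, "z": 0.002},
    {"hand": -1, "yaw": 0, "x": 0, "y": 0, "z": 0},
    {"hand": -1, "yaw": 0, "x": 0, "y": 0, "z": 0},
  ],
)

```text
clock: 25.65
eef_pos: [597.6, -212.6, 209.0]
eef_rot: [3.141, -0.0, 0.115]
wrist_force: [-0.8, 0.8, -1.6]
finger_gap: 35.2
finger_force: 25.0
```

```bash
python3 -c "
from h import *
s=manip.read_state(); P=s['eef_pos']; print(s['clock'],P,s['wrist_force'],s['finger_gap'],s['eef_rot'])
b1=camera('side').astype(int); a=camera('wrist').astype(int); cv2.imwrite('pics/g22s.png',b1[:,:,::-1].astype(np.uint8))
H=np.array([588.3,-213.5,75])
for z in (20,30,40): print(z,px('side',H+[0,0,z]))
print('tip offs +-10x',px('side',H+[10,0,30]),px('side',H+[-10,0,30]),'y',px('side',H+[0,10,30]))
for r in range(104,152,2): print(r,b1[r,300:330:2].max(1))
"
```

```text
25.65 [ 597.60657623 -212.63018118  209.00627989] [-0.77917128  0.76065294 -1.55954107] 35.15639439007776 [ 3.14141701e+00 -3.61479085e-04  1.14809077e-01]
20 [311.4, 146.7]
30 [311.9, 143.6]
40 [312.4, 140.5]
tip offs +-10x [308.5, 142.0] [315.3, 145.3] y [309.7, 145.7]
104 [140 142 139 133 133 133 133 126  63  29  36 101 139 140 140]
106 [141 140 138 133 133 133 133 122  52  27  67 132 139 140 154]
108 [141 139 139 134 133 133 132 116  45  26  88 141 171 215 245]
110 [138 139 138 133 130 130 133 106  39  30 153 236 251 251 253]
112 [138 138 139 139 125  93 110  91  32  36 226 253 252 246 240]
114 [138 139 139 137 118  45  41  42  28  36 212 242 230 211 184]
116 [140 139 139 139 119  44  26  26  28  34 153 187 165 139 118]
118 [140 138 138 139 111  38  26  28  28  33 107 125 105  84  89]
120 [138 139 140 139 109  36  27  27  27  34  73  81 103 128 136]
122 [139 141 139 138 107  34  26  27  27  46 118 133 140 140 141]
124 [140 139 139 139  96  26  28  27  27  47 123 142 141 142 142]
126 [139 139 141 141 105  36  28  28  27  58 129 141 141 141 141]
128 [140 141 142 142 133  85  63  55  68 115 140 142 141 142 142]
130 [141 141 142 142 140 120 110 110 114 134 142 142 141 142 142]
132 [151 147 142 142 143 135 115 116 130 141 142 141 142 142 142]
134 [215 202 163 145 141 121 113 115 120 140 142 142 142 141 141]
136 [223 223 218 183 146 114 114 115 118 139 141 142 142 141 141]
138 [223 223 223 221 193 118 112 115 117 139 142 142 141 141 141]
140 [223 223 223 223 216 134 112 115 124 140 142 142 141 142 140]
142 [223 224 224 225 203 120 116 126 135 141 140 140 142 141 140]
144 [224 224 224 222 165 125 132 132 132 134 139 141 140 139 140]
146 [225 224 215 183 136 136 190 218 185 138 142 138 139 140 141]
148 [222 201 158 134 131 150 243 251 232 181 231 186 136 138 141]
150 [218 141 132 131 131 135 158 187 196 150 221 239 154 134 137]
```

The point projects to about (312.7,143.5), against a target of (311.9,143.6). That puts it 30–33 mm up and within about 2 mm of the hole's axis, upright to within a few degrees and held at 25 N. I'll nudge it 1 mm, let it settle and hand in.

arm_command(
  targets=[
    {"hand": -1, "yaw": 0, "x": 0.001, "y": 0, "z": 0.001},
    {"hand": -1, "yaw": 0, "x": 0, "y": 0, "z": 0},
    {"hand": -1, "yaw": 0, "x": 0, "y": 0, "z": 0},
    {"hand": -1, "yaw": 0, "x": 0, "y": 0, "z": 0},
    {"hand": -1, "yaw": 0, "x": 0, "y": 0, "z": 0},
  ],
)

```text
clock: 26.25
eef_pos: [598.5, -212.5, 207.8]
eef_rot: [3.142, -0.0, 0.115]
wrist_force: [0.2, 0.2, -2.3]
finger_gap: 35.1
finger_force: 25.0
```

```bash
python3 -c "
from h import *
s=manip.read_state(); print(s['clock'],s['eef_pos'],s['wrist_force'],s['finger_gap'],s['finger_force'])
b1=camera('side').astype(int)
for r in (116,122,136,140,144): print(r,b1[r,304:324:2].max(1))
b0=cv2.imread('pics/side0.png')[:,:,::-1].astype(int); d=np.abs(b1-b0).max(2)
print('can diff',(d[150:205,185:215]>40).mean(),'offcut diff',(d[238:278,288:342]>40).mean(),'nutdriver',(d[283:305,140:172]>40).mean(),'scriber',(d[226:245,192:216]>40).mean())
print(manip.sign_off())"
```

```text
26.25 [ 598.52678423 -212.49550192  207.78225994] [ 0.19456458  0.20662236 -2.29535574] 35.07049153866605 24.99972069170326
116 [138 138 102  30  26  27  27  49 161 188]
122 [139 138  98  28  26  27  28  58 128 134]
136 [218 183 140 115 114 114 121 139 141 142]
140 [223 223 190 115 113 115 128 141 142 141]
144 [224 219 139 125 144 142 133 134 138 141]
can diff 0.0 offcut diff 0.14444444444444443 nutdriver 0.0 scriber 0.0
the job is handed in; nothing more can be done
None
```

The job is handed in at 26.3 s: the countersink is held by its knob at 25 N over the large hole, point about 30 mm above the block (within about 2 mm of centre) and upright to roughly 3–6°. I lost the grip once on the way and the tool fell back into its socket. The can, nut driver and scriber look unchanged in the side view; about 14% of pixels changed around the offcut (likely arm or shadow), which I didn't check further.

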